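# Zero the specimen reader and hold a carrier in its guard slot

## Task

First turn the reader's dial until its pointer stands at the long zero mark. Then take the specimen carrier with the flat bar handle (not the two with round knobs) out of the rack, pass its blade straight down through the narrow slot in the roof of the reader's hood to about half the blade's length (40 mm), and hold it there still in the gripper: finish while holding it, its collar clear of the roof and not jammed. Leave the dial at zero and everything else where it is.

Things in the scene. Friction and masses are not known exactly. Their poses are not given: they have to be found in the camera images.
- reader: Fixed bench instrument, 220 (x) by 150 (y) by 100 mm high. Origin: centre of its underside. Its +x half (local x -5 to 110 mm) is a hollow hood with an aluminium roof 100 mm high; its -x half is a low white deck, 50 mm high, with the dial on it. It may stand left or right, turned up to 20 degrees.
- slot_mouth (a point): Centre of the slot in the hood's roof, at the roof's top face (local x 52.5, y 0, z 100 mm of the reader). Axes as the reader's: the slot is 42 mm long along y and 10 mm wide along x, through a roof 6 mm thick; below it the hood is hollow down to 12 mm above the table.
- dial (a joint): Reading of the dial on the reader's deck, rad: 0 when the pointer is at the zero mark; grows counter-clockwise seen from above; starts at 0.5 to 1.4, end stops at -1.9 and 1.9; it stays where it is left (friction about 0.04 N m).
- dial_grip (a point): Where to grip the dial: on its vertical axis, 85 mm up, 7 mm below the top of its grip bar; local x -65, y 0 of the reader. The dial: steel disc 58 mm across, 8 mm high, with an upright grey bar 46 mm long, 14 mm thick, 30 mm high on it, inside an 80 mm black scale ring. The point turns with it: x along the bar towards the pointer end (white line on the bar top from centre to that end), z up.
- zero_mark (a point): The zero mark on the dial's scale ring: the long thick white tick, straight from the dial's axis towards the hood (reader +x).
- rack: Fixed wooden block, 50 (x) by 230 (y) by 40 mm high, origin at the centre of its underside. Three pockets in its top at local y -75, 0 and 75 mm, each 11 by 43 mm and 30 mm deep, long side along y; one carrier stands in each, in any order. May stand left or right, turned up to 23 degrees.
- carrier: Carrier to use, 120 mm tall, 0.08 to 0.17 kg: aluminium blade 40 (y) by 8 (x) by 80 mm high (lowest 6 mm stepped narrower), grey collar 50 by 18 by 4 mm at 80 mm, then a flat bar handle 34 (y) by 14 (x) by 36 mm. Origin: centre of the blade's lower end, z up. Stands upright in a rack pocket, axes parallel to the rack's, origin 10 mm above the table. Same either way round.
- carrier_tip (a point): Centre of the lower end of the carrier's blade (the carrier's origin).
- carrier_grip (a point): Where to grip the carrier: the middle of its handle, 106 mm above the blade's lower end and 14 mm below the handle's top; 14 mm thick along x, free on both x sides.
- spare_a: Another carrier in the rack, same blade and collar but a round knob of 24 mm diameter, 30 mm high. Not to be used. Origin at the blade's lower end.
- spare_b: A third carrier, like spare_a. Not to be used.
- dish: Small glass dish, 64 mm across, 16 mm high, between reader and rack. Origin under its centre.
- weight: Steel cylinder weight, 28 mm diameter, 32 mm high. Origin under its centre.
- brush: Brush, 150 mm long, lying nearest the robot. Leave alone.
- jar: Closed jar, 60 mm diameter, 80 mm high, at the left side. Origin under its centre.
- bottle: Amber bottle, 56 mm diameter, 140 mm high, at the right side. Origin under its centre.
- loupe: Black loupe, 44 mm diameter, 30 mm high, beyond the reader and rack. Origin under its centre.
Mind the look-alikes: they are no part of the job. What is shaped like the carrier but orange or red is not meant.

How it is judged:
By the outcome, as a careful person would: the job done as asked, in the order asked, and still so for the second after the job is handed in, while the arm keeps its last pose, push and grip.
It also fails if it takes over 64 s, if anything falls off the work surface, if the arm or the gripper's body presses on something with over 40 N, if the wrist force passes 120 N, or if a joint passes its speed limit or range.

## Robot

A 6-joint arm with a two-finger parallel gripper is mounted at the origin on the work surface. World frame = base frame: x ahead of the robot, y to its left, z up, the work surface at z = 0. Lengths are in m, angles in rad, forces in N, time in s.
With the tool pointing down it reaches from about 0.3 to 1 m from the base axis. Payload 5.1 kg.
Tool frame: the origin (TCP) lies between the finger pads; the fingertips stand 25 mm ahead of it and the grasp point (between the pads) lies 6 mm ahead of it; z points along the fingers, y is the direction in which the jaws open and shut (so a half turn about z gives the same grasp; the last joint's range is limited). The gripper opens to 95 mm and grips with 3 to 60 N. Pads are 20 mm wide; open, the fingers measure 119 mm over their backs; the gripper's body (75 mm by 180 mm) begins 59 mm behind the grasp point.
Start: joints at [1.144, 0.124, 1.65, -0, 1.367, -0.083], TCP at [0.219, 0.612, 0.24] pointing down, gripper open.
Joint ranges: [-2.61, 2.61], [-1.02, 2.33], [0.03, 2.71], [-1.35, 4.49], [0.32, 2.68], [-2.91, 2.91]. Speed limits (rad/s): [2.57, 2.57, 3.14, 3.14, 3.14, 3.14].

## Interface

Orientations are given as [roll, pitch, yaw] about the fixed x, y, z axes, in that order (R = Rz(yaw) Ry(pitch) Rx(roll)).
In Python, from cell import arm, read_camera gives the robot as it stands.
- The arm moves only by the tool play_rows, never from a script. Its argument "steps" is a list of rows, each an object of numbers: "dx", "dy", "dz": the shift along the tool's x, y, z in cm; "wx", "wy", "wz": the turn, a rotation vector about the tool's x, y, z in degrees. A call has 1 to 20 rows; each row is the pose to reach, as a shift and turn from the pose commanded when the call began, along the tool's axes at that moment; what a row does not reach only later rows make up. A row lasts 1/10 s, in which the tool goes at most 50 mm and 8.59 degrees, less where a joint would pass 70% of its speed; a pose out of reach is approached as far as the arm can. A call with a gripper value outside its range is refused whole. "hand" is the finger opening in cm, from 0 to 9.51, set as the call begins (left out, the last holds). The fingers move at their own pace and stop on an object; "newtons" is the grip in N (left out, the last holds). Time passes only in rows, so rows that repeat a pose let the fingers close. It gives the time, the measured TCP pose, the force and the opening at its end, in the units of the state.
- arm.get_obs(): the state, without advancing time (a new reading comes with each control period).
- read_camera(name): name is "scene" or "top" or "wrist"; returns a dict with "image" (480x640x3 uint8, red, green, blue), "depth" (480x640 float32, m along the optical axis (not along the pixel's ray), 0 where there is no reading), "fovy" (degrees; the focal length in pixels is half the picture's height over the tangent of half this angle, whatever the lens; pixels are square), "cx", "cy" (the principal point, pixels), "position" and "attitude" of the camera in the world. Camera axes: x right, y down, z forward; pixel columns grow to the right and rows downward; lengths in m; the calibration is good to about 2 mm. A picture is of the moment at which its call begins.
- arm.close_job(): hands the job in, once; it reports no verdict.
The state is a dict: "t": time; "joint_positions": joint angles; "joint_vel": joint speeds; "joint_efforts": joint torques, N m; "tool_pos": TCP position; "eef_rot": TCP orientation; "wrist_force": force on the tool from outside, world axes, zero at the start; "wrist_torque": the same for the moment, N m; "grip_width": opening from 0.0 (shut) to 1.0 (fully open).
Only numpy, scipy, OpenCV 4.12 (cv2) and the standard library are available. Lean on these libraries where they do the work, as an engineer would, in place of code of your own. Each camera call takes 0.05 s, during which the arm holds its last target.

## Working session

There is one attempt and no reset: what is moved stays moved. The work goes in short steps, Python scripts to look and compute and a tool call to move; the robot and the scene stay as the last step left them, time stands still between calls to the robot, and variables do not carry over. Pictures are saved under pics/ and viewed, and the job is handed in when it is done.

Besides the shell and the picture viewer there is one more tool, called after ">>>" by a JSON object that holds its "name" and its "arguments", one argument or row to a line. play_rows: Moves the arm, as the interface text tells. Its arguments: {"type":"object","properties":{"steps":{"type":"array"},"hand":{"type":"number"},"newtons":{"type":"number"}},"required":["steps"]}

```bash
mkdir -p pics; ls; python3 - <<'E'
from cell import arm, read_camera
import cv2,numpy as np
print(arm.get_obs())
for n in ["scene","top","wrist"]:
    c=read_camera(n); cv2.imwrite(f"pics/{n}0.png",c["image"][:,:,::-1]); np.save(f"pics/{n}0.npy",c,allow_pickle=True)
    print(n,c["fovy"],c["cx"],c["cy"],c["position"],c["attitude"],(c["depth"]>0).mean())
E
```

```text
pics
{'t': 0.0, 'joint_positions': array([ 1.14439083e+00,  1.24490873e-01,  1.65167250e+00, -2.90600897e-05,
        1.36749259e+00, -8.26159305e-02]), 'joint_vel': array([ 7.65568603e-05,  6.28857689e-04, -5.06285921e-04,  6.34276263e-04,
        3.23737999e-04, -6.52703668e-05]), 'joint_efforts': array([ 2.57163665e-04, -4.17588973e+01, -3.59933174e+01,  7.75556825e-02,
        4.91289538e-02, -1.79094818e-04]), 'tool_pos': array([0.21888593, 0.61140813, 0.23839709]), 'eef_rot': array([-3.13953403e+00, -1.41916357e-04,  2.79780884e+00]), 'wrist_force': array([ 0.52239659, -0.14496964,  0.66326146]), 'wrist_torque': array([-0.03070355, -0.00379633,  0.03369995]), 'grip_width': 0.9985400381982779}
scene 49.12125252077402 332.52797076359496 238.11951338437748 [1.08252775 0.66346056 0.97238142] [-2.38779264 -0.01288961  2.50511604] 0.9960026041666666
top 54.66632073665988 317.27464264876505 243.70562667970418 [0.51462584 0.00969982 1.30186947] [-3.08257064  0.00732091 -1.57307536] 0.9958658854166667
wrist 59.48093089246823 317.42856102904665 238.69114484916088 [0.14825878 0.63772313 0.38348144] [2.87383179e+00 1.92631382e-03 1.22719392e+00] 0.9960221354166666
```

View pics/scene0.png

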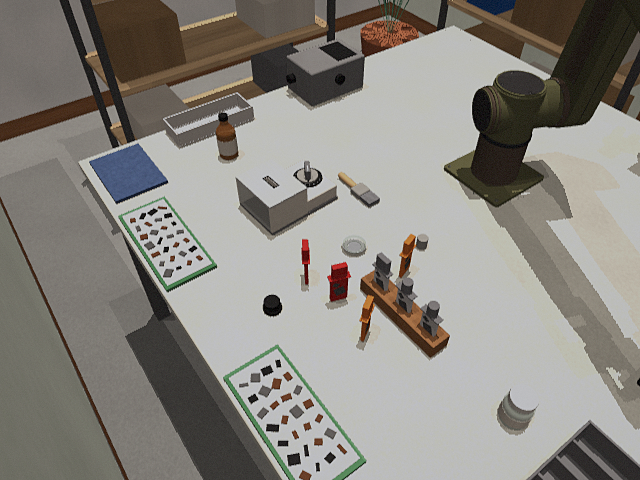

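View pics/top0.png

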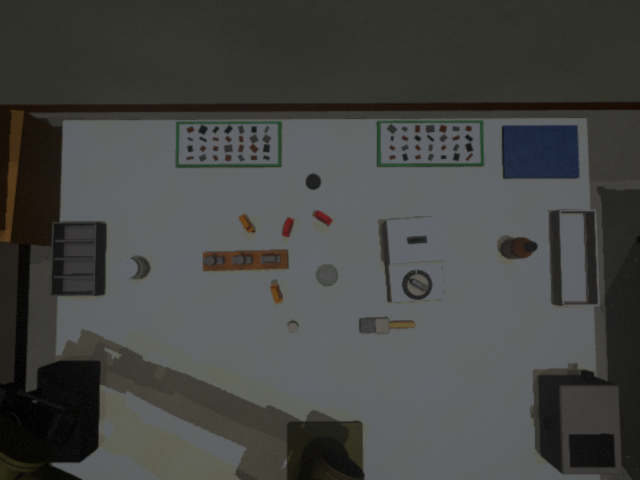

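View pics/wrist0.png

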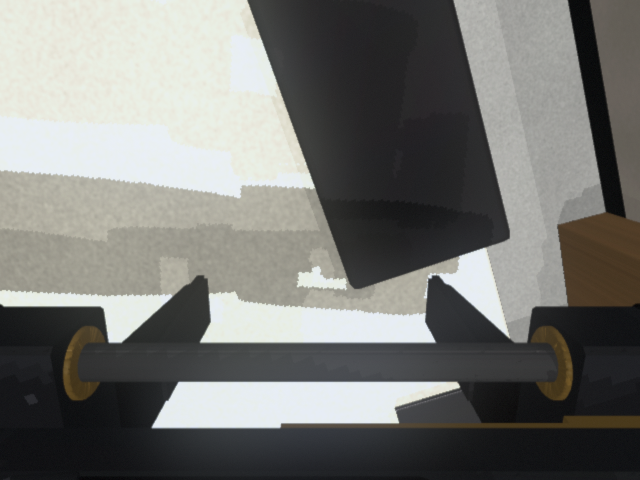

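The top view shows the reader right of centre (dial near (418,285), slot at (417,240)) and the rack left at (246,260) with three carriers. Red and orange look-alikes stand around the rack. Next I zoom in and build helpers.

```bash
cat > h.py <<'E'
import numpy as np,cv2
from scipy.spatial.transform import Rotation as R
def load(n): return np.load(f"pics/{n}.npy",allow_pickle=True).item()
def K(c):
    f=240/np.tan(np.radians(c["fovy"]/2)); return f
def Rc(c): return R.from_euler("xyz",c["attitude"]).as_matrix()
def ray(c,u,v,z):
    d=Rc(c)@np.array([(u-c["cx"])/K(c),(v-c["cy"])/K(c),1.]); p=np.array(c["position"])
    return p+d*(z-p[2])/d[2]
def proj(c,P):
    q=(np.atleast_2d(P)-c["position"])@Rc(c); return q[:,:2]/q[:,2:]*K(c)+[c["cx"],c["cy"]]
def cloud(c):
    v,u=np.mgrid[:480,:640]; d=c["depth"]; f=K(c)
    return np.stack([(u-c["cx"])/f*d,(v-c["cy"])/f*d,d],-1)@Rc(c).T+c["position"]
def snap(n,name):
    from cell import read_camera
    c=read_camera(n); cv2.imwrite(f"pics/{name}.png",c["image"][:,:,::-1]); np.save(f"pics/{name}.npy",c,allow_pickle=True); return c
def crop(name,x0,x1,y0,y1,s,out):
    im=cv2.imread(f"pics/{name}.png")[y0:y1,x0:x1]; cv2.imwrite(f"pics/{out}.png",cv2.resize(im,None,fx=s,fy=s,interpolation=cv2.INTER_CUBIC))
E
python3 - <<'E'
from h import *
crop("scene0",340,460,220,360,4,"s_rack"); crop("scene0",220,390,140,240,4,"s_reader")
crop("top0",190,460,180,340,2.9,"t_c")
for n in["top0","scene0"]:
    c=load(n); C=cloud(c); 
    for (u,v) in ([(150,350),(350,350),(405,225),(430,275)] if n=="top0" else [(430,250),(280,180)]): print(n,u,v,C[v,u])
E
```

```text
top0 150 350 [0.29710155 0.48426023 0.00067962]
top0 350 350 [ 0.29596741 -0.0710787  -0.00260121]
top0 405 225 [ 0.6337737  -0.20963749  0.09910855]
top0 430 275 [ 0.5035909  -0.28455684  0.04689064]
scene0 430 250 [ 0.35330188  0.1090927  -0.00454466]
scene0 280 180 [ 0.57303466 -0.23192405  0.09724907]
```

View pics/s_rack.png

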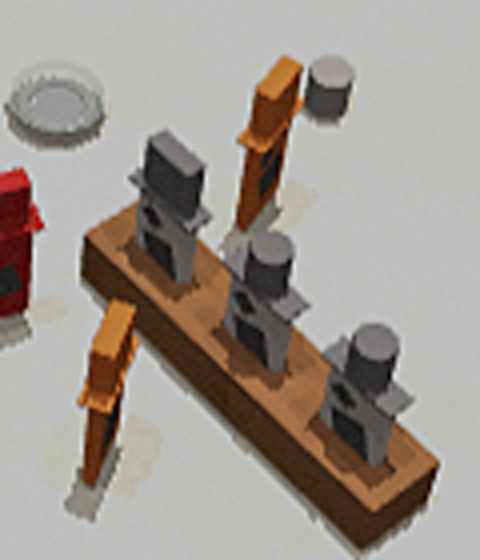

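View pics/t_c.png

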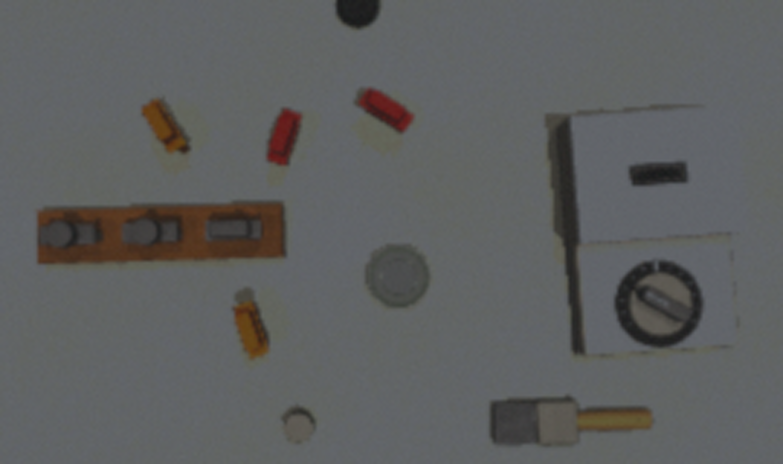

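View pics/s_reader.png

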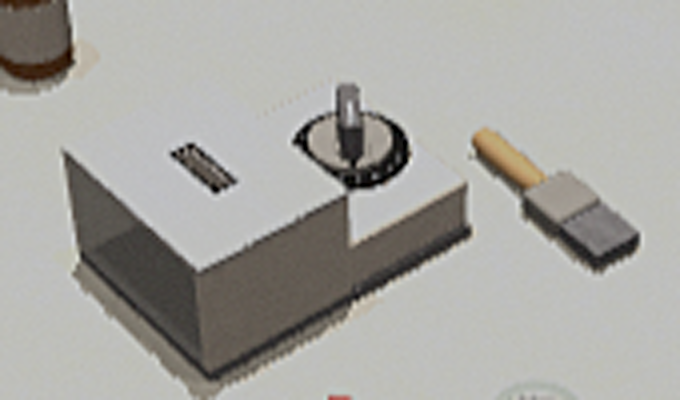

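The flat-handled carrier is in the pocket nearest the reader (top view about (271,258)). The other two have round knobs. The dial pointer points up-left in the top view, roughly +55° from zero. Next are coarse measurements.

```bash
python3 - <<'E'
from h import *
c=load("top0"); im=c["image"].astype(int); C=cloud(c); hsv=cv2.cvtColor(c["image"],cv2.COLOR_RGB2HSV)
g=im.sum(2)/3
# slot
m=np.zeros((480,640),np.uint8); m[230:250,400:435]=(g[230:250,400:435]<70)
def rect(m,z,s=1):
    cs,_=cv2.findContours(m,cv2.RETR_EXTERNAL,cv2.CHAIN_APPROX_NONE); k=max(cs,key=cv2.contourArea)
    k=k.reshape(-1,2); P=np.array([ray(c,u,v,z)[:2] for u,v in k])*1000
    r=cv2.minAreaRect(P.astype(np.float32)); return r
print("slot",rect(m,0.1))
m[:]=0; m[265:305,398:436]=(g[265:305,398:436]<60); 
ys,xs=np.nonzero(m); k=np.stack([xs,ys],1); 
print("ring",rect(m,0.054))
# rack by colour + height
H=C[:,:,2]; m=((hsv[:,:,0]<15)&(hsv[:,:,1]>100)).astype(np.uint8); m[:, :195]=0;m[:,295:]=0;m[:245]=0;m[274:]=0
m=cv2.morphologyEx(m,cv2.MORPH_CLOSE,np.ones((15,15),np.uint8)); print("rack",rect(m,0.04))
# roof & deck by depth
m=((H>0.085)&(H<0.115)).astype(np.uint8); m[:,:380]=0;m[:,450:]=0; print("roof",rect(m,0.1))
sel=(H>0.12)&(C[:,:,0]>.3); sel[:,:195]=0; sel[:,300:]=0; sel[:240]=0;sel[275:]=0
print("handle",C[sel][:,:].mean(0),sel.sum())
n,l=cv2.connectedComponents(sel.astype(np.uint8))
for i in range(1,n): print(i,(l==i).sum(),np.median(C[l==i],0))
E
```

```text
slot ((595.88720703125, -238.7353515625), (49.26911544799805, 18.174455642700195), 89.84400177001953)
ring ((479.10662841796875, -247.10284423828125), (74.98824310302734, 77.85566711425781), 44.52619552612305)
rack ((545.1976318359375, 215.86026000976562), (49.559871673583984, 228.51805114746094), 1.3198533058166504)
roof ((596.2960815429688, -238.3361053466797), (114.95185089111328, 152.60614013671875), 3.946915864944458)
handle [0.54269101 0.1947023  0.2240024 ] 228
1 1 [0.51462584 0.00969982 1.30186947]
2 1 [0.51462584 0.00969982 1.30186947]
3 1 [0.51462584 0.00969982 1.30186947]
4 1 [0.51462584 0.00969982 1.30186947]
5 1 [0.51462584 0.00969982 1.30186947]
6 1 [0.51462584 0.00969982 1.30186947]
7 1 [0.51462584 0.00969982 1.30186947]
8 1 [0.51462584 0.00969982 1.30186947]
9 1 [0.51462584 0.00969982 1.30186947]
10 63 [0.54585092 0.2149202  0.12325203]
11 1 [0.51462584 0.00969982 1.30186947]
12 67 [0.5434821  0.29036914 0.12444415]
13 1 [0.51462584 0.00969982 1.30186947]
14 80 [0.54682295 0.14039084 0.1295114 ]
15 1 [0.51462584 0.00969982 1.30186947]
16 1 [0.51462584 0.00969982 1.30186947]
17 1 [0.51462584 0.00969982 1.30186947]
18 1 [0.51462584 0.00969982 1.30186947]
19 1 [0.51462584 0.00969982 1.30186947]
20 1 [0.51462584 0.00969982 1.30186947]
21 1 [0.51462584 0.00969982 1.30186947]
```

```bash
cat >> h.py <<'E'
def delta(pos,yaw,o=None):
    """tool-frame shift cm / turn deg to reach pos with tool down at yaw, from measured pose"""
    if o is None:
        from cell import arm; o=arm.get_obs()
    T=R.from_euler("xyz",o["eef_rot"]); d=T.inv().apply(np.array(pos)-o["tool_pos"])*100
    w=(T.inv()*R.from_euler("xyz",[np.pi,0,yaw])).as_rotvec(degrees=True)
    print("t %.2f"%o["t"],"tcp",o["tool_pos"].round(4),o["eef_rot"].round(4),"shift cm",d.round(2),"turn",w.round(2),"F",o["wrist_force"].round(1),"M",o["wrist_torque"].round(2),"w",round(o["grip_width"]*95.1,1)); return d,w
E
python3 - <<'E'
from h import *
c=load("wrist0"); from cell import arm; o=arm.get_obs()
T=R.from_euler("xyz",o["eef_rot"]).as_matrix()
print(T.T@(c["position"]-o["tool_pos"]), T.T@Rc(c))
delta([0.48,-0.247,0.24],1.64)
# dial pointer from top
c=load("top0"); 
crop("top0",395,440,262,308,12,"t_dial")
E
```

```text
[ 0.07537659  0.00060976 -0.14479478] [[ 1.57317111e-04 -9.64339426e-01 -2.64668559e-01]
 [ 9.99999927e-01  2.44066676e-04 -2.94882093e-04]
 [ 3.48963204e-04 -2.64668494e-01  9.64339394e-01]]
t 0.15 tcp [0.2189 0.6115 0.2387] [-3.1400e+00 -1.0000e-04  2.7978e+00] shift cm [-5.351e+01 -7.203e+01 -2.000e-02] turn [-8.000e-02  5.000e-02  6.634e+01] F [ 0.3 -0.8  0.5] M [ 0.01  0.06 -0.03] w 95.0
```

View pics/t_dial.png

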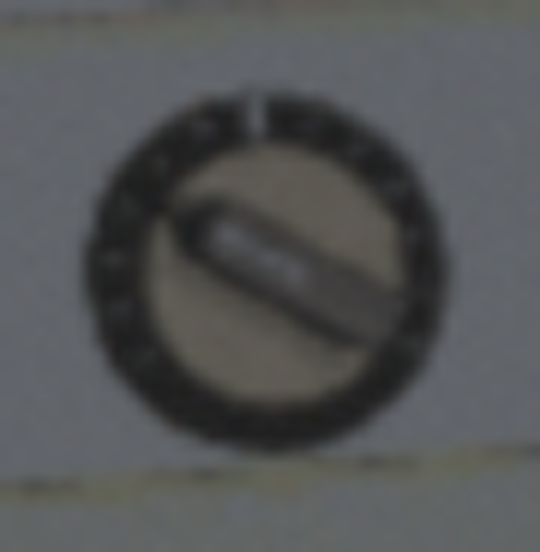

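The close crop shows the zero tick at (258,115) and the pointer end at (200,225), with the bar running toward (390,320). I move to a viewing pose where the wrist camera sees both the dial and the slot.

```bash
python3 - <<'E'
from h import *
delta([0.54,-0.30,0.27],1.64)
E
```

```text
t 0.15 tcp [0.2189 0.6115 0.2387] [-3.1400e+00 -1.0000e-04  2.7978e+00] shift cm [-60.95 -75.    -3.02] turn [-8.000e-02  5.000e-02  6.634e+01] F [ 0.3 -0.8  0.5] M [ 0.01  0.06 -0.03] w 95.0
```

>>> {"name": "play_rows", "arguments": {
  "steps": [
    {"dx": -61, "dy": -75, "dz": -3, "wz": 66.3},
    {"dx": -61, "dy": -75, "dz": -3, "wz": 66.3},
    {"dx": -61, "dy": -75, "dz": -3, "wz": 66.3},
    {"dx": -61, "dy": -75, "dz": -3, "wz": 66.3},
    {"dx": -61, "dy": -75, "dz": -3, "wz": 66.3},
    {"dx": -61, "dy": -75, "dz": -3, "wz": 66.3},
    {"dx": -61, "dy": -75, "dz": -3, "wz": 66.3},
    {"dx": -61, "dy": -75, "dz": -3, "wz": 66.3},
    {"dx": -61, "dy": -75, "dz": -3, "wz": 66.3},
    {"dx": -61, "dy": -75, "dz": -3, "wz": 66.3},
    {"dx": -61, "dy": -75, "dz": -3, "wz": 66.3},
    {"dx": -61, "dy": -75, "dz": -3, "wz": 66.3},
    {"dx": -61, "dy": -75, "dz": -3, "wz": 66.3},
    {"dx": -61, "dy": -75, "dz": -3, "wz": 66.3},
    {"dx": -61, "dy": -75, "dz": -3, "wz": 66.3},
    {"dx": -61, "dy": -75, "dz": -3, "wz": 66.3},
    {"dx": -61, "dy": -75, "dz": -3, "wz": 66.3},
    {"dx": -61, "dy": -75, "dz": -3, "wz": 66.3},
    {"dx": -61, "dy": -75, "dz": -3, "wz": 66.3},
    {"dx": -61, "dy": -75, "dz": -3, "wz": 66.3}
  ],
  "hand": 4
}}

```text
$.steps[0]: bad value
```

>>> {"name": "play_rows", "arguments": {
  "steps": [
    {"dx": -3, "dy": -3.75, "dz": 0, "wz": 3.3},
    {"dx": -6, "dy": -7.5, "dz": -1, "wz": 6.6},
    {"dx": -9, "dy": -11.25, "dz": -2, "wz": 10},
    {"dx": -12, "dy": -15, "dz": -3, "wz": 13},
    {"dx": -15, "dy": -18.75, "dz": -3, "wz": 16.5},
    {"dx": -18, "dy": -22.5, "dz": -3, "wz": 20},
    {"dx": -21, "dy": -26.25, "dz": -3, "wz": 23},
    {"dx": -24, "dy": -30, "dz": -3, "wz": 26.5},
    {"dx": -27, "dy": -33.75, "dz": -3, "wz": 30},
    {"dx": -30, "dy": -37.5, "dz": -3, "wz": 33}
  ],
  "hand": 4
}}

```text
$.steps[0]: bad value
```

>>> {"name": "play_rows", "arguments": {
  "steps": [
    {"dx": -3.0, "dy": -3.7, "dz": -0.5, "wx": 0.0, "wy": 0.0, "wz": 3.3}
  ],
  "hand": 4
}}

```text
t: 0.25
tool_pos: [0.2337, 0.5684, 0.2421]
eef_rot: [-3.139, -0.001, 2.742]
wrist_force: [1.0, -0.7, 1.0]
grip_width: 0.958
```

All six keys are needed in each row. I continue that way.

>>> {"name": "play_rows", "arguments": {
  "steps": [
    {"dx": -4.5, "dy": -6.5, "dz": -2.5, "wx": 0, "wy": 0, "wz": 6},
    {"dx": -57, "dy": -73, "dz": -2.5, "wx": 0, "wy": 0, "wz": 63},
    {"dx": -57, "dy": -73, "dz": -2.5, "wx": 0, "wy": 0, "wz": 63}
  ]
}}

```text
t: 0.55
tool_pos: [0.2708, 0.4222, 0.261]
eef_rot: [3.141, 0.0, 2.33]
wrist_force: [0.3, -0.7, -0.4]
grip_width: 0.723
```

```bash
python3 - <<'E'
from h import *
delta([0.54,-0.30,0.27],1.64)
E
```

```text
t 0.55 tcp [0.2708 0.4222 0.261 ] [3.1411e+00 2.0000e-04 2.3303e+00] shift cm [-70.91 -30.21  -0.9 ] turn [3.000e-02 0.000e+00 3.955e+01] F [ 0.3 -0.7 -0.4] M [-0.03 -0.1   0.02] w 68.7
```

>>> {"name": "play_rows", "arguments": {
  "steps": [
    {"dx": -70, "dy": -30, "dz": -1, "wx": 0, "wy": 0, "wz": 38},
    {"dx": -70, "dy": -30, "dz": -1, "wx": 0, "wy": 0, "wz": 38},
    {"dx": -70, "dy": -30, "dz": -1, "wx": 0, "wy": 0, "wz": 38},
    {"dx": -70, "dy": -30, "dz": -1, "wx": 0, "wy": 0, "wz": 38},
    {"dx": -70, "dy": -30, "dz": -1, "wx": 0, "wy": 0, "wz": 38},
    {"dx": -70, "dy": -30, "dz": -1, "wx": 0, "wy": 0, "wz": 38},
    {"dx": -70, "dy": -30, "dz": -1, "wx": 0, "wy": 0, "wz": 38},
    {"dx": -70, "dy": -30, "dz": -1, "wx": 0, "wy": 0, "wz": 38},
    {"dx": -70, "dy": -30, "dz": -1, "wx": 0, "wy": 0, "wz": 38},
    {"dx": -70, "dy": -30, "dz": -1, "wx": 0, "wy": 0, "wz": 38},
    {"dx": -70, "dy": -30, "dz": -1, "wx": 0, "wy": 0, "wz": 38},
    {"dx": -70, "dy": -30, "dz": -1, "wx": 0, "wy": 0, "wz": 38},
    {"dx": -70, "dy": -30, "dz": -1, "wx": 0, "wy": 0, "wz": 38},
    {"dx": -70, "dy": -30, "dz": -1, "wx": 0, "wy": 0, "wz": 38},
    {"dx": -70, "dy": -30, "dz": -1, "wx": 0, "wy": 0, "wz": 38},
    {"dx": -70, "dy": -30, "dz": -1, "wx": 0, "wy": 0, "wz": 38},
    {"dx": -70, "dy": -30, "dz": -1, "wx": 0, "wy": 0, "wz": 38},
    {"dx": -70, "dy": -30, "dz": -1, "wx": 0, "wy": 0, "wz": 38},
    {"dx": -70, "dy": -30, "dz": -1, "wx": 0, "wy": 0, "wz": 38}
  ]
}}

```text
t: 2.45
tool_pos: [0.5386, -0.2874, 0.271]
eef_rot: [3.142, -0.0, 1.674]
wrist_force: [0.1, -0.0, -0.8]
grip_width: 0.421
```

```bash
python3 - <<'E'
from h import *
snap("wrist","w1")
delta([0.54,-0.30,0.27],1.64)
E
```

```text
t 2.50 tcp [ 0.5387 -0.2874  0.2712] [ 3.1413 -0.      1.6739] shift cm [-1.26  0.    0.12] turn [ 0.02 -0.    1.94] F [-0.6  0.1 -0.1] M [-0.05  0.1  -0.02] w 40.1
```

View pics/w1.png

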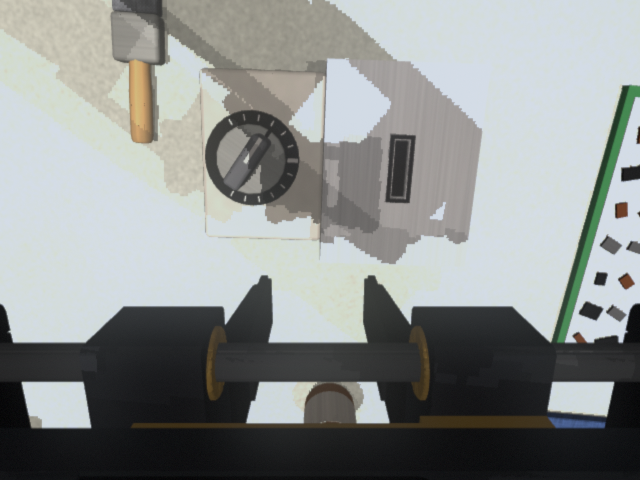

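The wrist view shows the dial ring centred about (252,157), the zero tick at (291,160), the pointer end upper right at (268,135), and the slot inside a dark frame at (400,168).

```bash
python3 - <<'E'
from h import *
crop("w1",195,310,100,215,5,"w1d"); crop("w1",370,430,120,215,6,"w1s")
c=load("w1"); C=cloud(c)
for p in [(215,100),(350,200),(257,160),(250,165),(440,150)]: print(p,C[p[1],p[0]].round(4))
g=cv2.cvtColor(c["image"],cv2.COLOR_RGB2GRAY); print(g[168,384:418]); print(g[128:210,400])
E
```

```text
(215, 100) [ 0.4436 -0.2026  0.0491]
(350, 200) [ 0.5606 -0.2657  0.1003]
(257, 160) [ 0.4868 -0.2442  0.0888]
(250, 165) [ 0.4821 -0.2483  0.0911]
(440, 150) [ 0.6224 -0.222   0.0988]
[160 159 157 146  80  52  51  62  96  79  53  49  48  48  47  47  47  46
  46  46  48  66  90 105  85  57  50  53  85 151 159 159 157 156]
[164 163 163 164 164 160 122  75  56  55  64 111  93  62  53  50  51  50
  49  48  49  48  48  50  50  48  50  48  50  47  48  48  49  47  49  47
  47  48  47  47  47  48  48  46  47  47  46  47  45  47  45  47  47  47
  46  47  46  47  46  46  47  47  48  47  48  47  47  53  85 116  96  64
  52  53  79 143 158 159 159 159 160 159]
```

View pics/w1d.png

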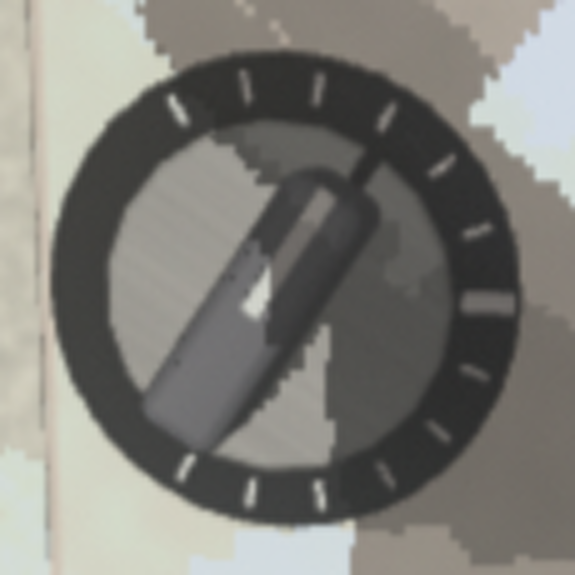

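View pics/w1s.png

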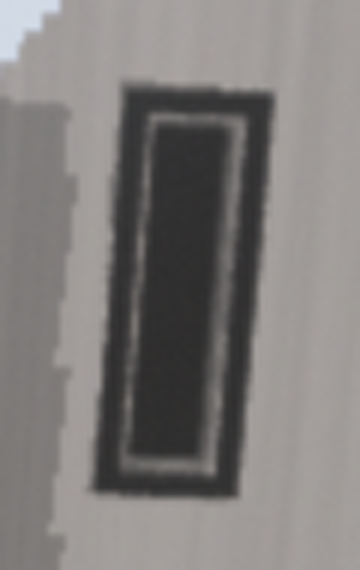

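```bash
python3 - <<'E'
from h import *
c=load("w1"); g=cv2.cvtColor(c["image"],cv2.COLOR_RGB2GRAY)
def slot(c,g,box,th,z=0.1):
    x0,x1,y0,y1=box; s=8
    G=cv2.resize(g[y0:y1,x0:x1],None,fx=s,fy=s,interpolation=cv2.INTER_CUBIC)
    m=(G<th).astype(np.uint8); cs,_=cv2.findContours(m,cv2.RETR_EXTERNAL,cv2.CHAIN_APPROX_NONE); k=max(cs,key=cv2.contourArea).reshape(-1,2)
    k=(k+.5)/s-.5+[x0,y0]
    P=np.array([ray(c,u,v,z)[:2] for u,v in k])*1000
    return cv2.minAreaRect(P.astype(np.float32)),P
r,P=slot(c,g,(378,425,126,212),105); print("slot",r)
r,P=slot(c,g,(198,305,104,210),75,.052); print("ring",cv2.fitEllipse(cv2.convexHull(P.astype(np.float32))))
o=lambda x,y:(195+x/5-.4,100+y/5-.4)
print("tick in/out",ray(c,*o(463,302),.052),ray(c,*o(514,304),.052))
print("line z .092",ray(c,*o(328,190),.092),ray(c,*o(255,300),.092))
print("index z .058",ray(c,*o(380,150),.058),ray(c,*o(358,188),.058))
# bar edges
print("barL",ray(c,*o(290,185),.092),ray(c,*o(150,395),.092))
print("barR",ray(c,*o(375,220),.092),ray(c,*o(212,450),.092))
E
```

```text
slot ((594.7075805664062, -238.7442626953125), (18.770734786987305, 50.518836975097656), 4.120718002319336)
ring ((477.6559753417969, -246.9922637939453), (79.16871643066406, 79.59016418457031), 76.9830322265625)
tick in/out [ 0.5076004  -0.24514013  0.052     ] [ 0.51630163 -0.24457781  0.052     ]
line z .092 [ 0.48858355 -0.22709615  0.092     ] [ 0.47862776 -0.24448989  0.092     ]
index z .058 [ 0.49228049 -0.2213582   0.058     ] [ 0.48910126 -0.22781693  0.058     ]
barL [ 0.48286564 -0.22695487  0.092     ] [ 0.46338149 -0.26056666  0.092     ]
barR [ 0.49591971 -0.230755    0.092     ] [ 0.47332304 -0.26808903  0.092     ]
```

Dial axis is at (477.7, -247.0) and slot at (594.7, -238.7), so reader yaw ≈ 4.1°. The bar is at 60.1° world, so the dial reads about 0.98 rad. I go above the dial.

```bash
python3 - <<'E'
from h import *
delta([0.4777,-0.247,0.15],np.radians(60.1))
E
```

```text
t 2.50 tcp [ 0.5387 -0.2874  0.2712] [ 3.1413 -0.      1.6739] shift cm [ 4.65 -5.65 12.12] turn [ 2.000e-02 -1.000e-02  3.581e+01] F [-0.6  0.1 -0.1] M [-0.05  0.1  -0.02] w 40.1
```

>>> {"name": "play_rows", "arguments": {
  "steps": [
    {"dx": 4.6, "dy": -5.6, "dz": 6, "wx": 0, "wy": 0, "wz": 36},
    {"dx": 4.6, "dy": -5.6, "dz": 6, "wx": 0, "wy": 0, "wz": 36},
    {"dx": 4.6, "dy": -5.6, "dz": 9, "wx": 0, "wy": 0, "wz": 36},
    {"dx": 4.6, "dy": -5.6, "dz": 11, "wx": 0, "wy": 0, "wz": 36},
    {"dx": 4.6, "dy": -5.6, "dz": 12.1, "wx": 0, "wy": 0, "wz": 36},
    {"dx": 4.6, "dy": -5.6, "dz": 12.1, "wx": 0, "wy": 0, "wz": 36},
    {"dx": 4.6, "dy": -5.6, "dz": 12.1, "wx": 0, "wy": 0, "wz": 36}
  ],
  "hand": 3.5
}}

```text
t: 3.2
tool_pos: [0.4791, -0.2489, 0.151]
eef_rot: [3.14, 0.0, 1.047]
wrist_force: [0.5, 0.1, -0.2]
grip_width: 0.37
```

```bash
python3 - <<'E'
from h import *
delta([0.4777,-0.247,0.091],np.radians(60.1))
E
```

```text
t 3.20 tcp [ 0.4791 -0.2489  0.151 ] [3.1399e+00 1.0000e-04 1.0466e+00] shift cm [ 0.09 -0.23  6.  ] turn [ 0.09  0.   -0.14] F [ 0.5  0.1 -0.2] M [-0.13  0.11  0.01] w 35.2
```

>>> {"name": "play_rows", "arguments": {
  "steps": [
    {"dx": 0.1, "dy": -0.2, "dz": 2, "wx": 0, "wy": 0, "wz": 0},
    {"dx": 0.1, "dy": -0.2, "dz": 4, "wx": 0, "wy": 0, "wz": 0},
    {"dx": 0.1, "dy": -0.2, "dz": 5.3, "wx": 0, "wy": 0, "wz": 0},
    {"dx": 0.1, "dy": -0.2, "dz": 6, "wx": 0, "wy": 0, "wz": 0},
    {"dx": 0.1, "dy": -0.2, "dz": 6, "wx": 0, "wy": 0, "wz": 0}
  ]
}}

```text
t: 3.7
tool_pos: [0.4772, -0.247, 0.0895]
eef_rot: [-3.141, -0.0, 1.044]
wrist_force: [0.0, -0.1, -0.5]
grip_width: 0.37
```

```bash
python3 - <<'E'
from h import *
snap("wrist","w2")
delta([0.4777,-0.247,0.091],np.radians(60.1))
E
```

```text
t 3.75 tcp [ 0.4776 -0.2472  0.0903] [3.1412 0.     1.0443] shift cm [ 0.03 -0.   -0.07] turn [ 0.02  0.   -0.26] F [0.3 1.2 0.2] M [-0.05  0.11 -0.04] w 35.0
```

View pics/w2.png

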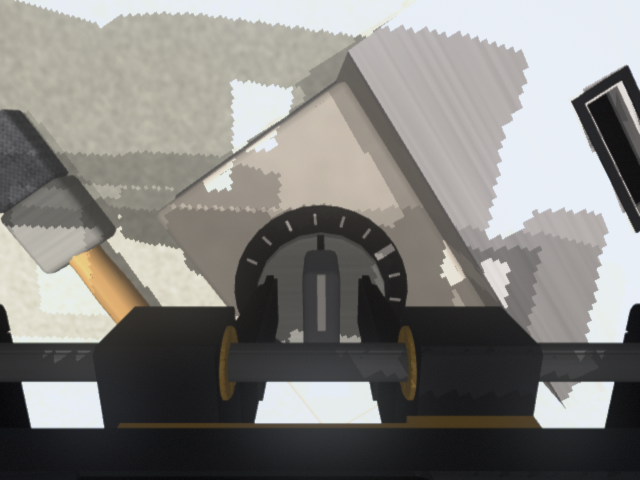

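The bar is upright and centred between the open fingers (bar at x≈320, fingers at 270 and 368). I close the gripper.

>>> {"name": "play_rows", "arguments": {
  "steps": [
    {"dx": 0, "dy": 0, "dz": 0, "wx": 0, "wy": 0, "wz": 0},
    {"dx": 0, "dy": 0, "dz": 0, "wx": 0, "wy": 0, "wz": 0},
    {"dx": 0, "dy": 0, "dz": 0, "wx": 0, "wy": 0, "wz": 0},
    {"dx": 0, "dy": 0, "dz": 0, "wx": 0, "wy": 0, "wz": 0},
    {"dx": 0, "dy": 0, "dz": 0, "wx": 0, "wy": 0, "wz": 0}
  ],
  "hand": 0.8,
  "newtons": 25
}}

```text
t: 4.25
tool_pos: [0.4782, -0.2477, 0.0907]
eef_rot: [3.139, 0.0, 1.044]
wrist_force: [2.4, -2.5, -0.4]
grip_width: 0.145
```

```bash
python3 - <<'E'
from h import *
delta([0.4777,-0.247,0.091],np.radians(4.07))
E
```

```text
t 4.25 tcp [ 0.4782 -0.2477  0.0907] [3.1385e+00 2.0000e-04 1.0440e+00] shift cm [ 0.03 -0.08 -0.03] turn [ 0.17 -0.08 55.75] F [ 2.4 -2.5 -0.4] M [-0.43 -0.44  0.01] w 13.8
```

>>> {"name": "play_rows", "arguments": {
  "steps": [
    {"dx": 0, "dy": 0, "dz": 0, "wx": 0, "wy": 0, "wz": 5},
    {"dx": 0, "dy": 0, "dz": 0, "wx": 0, "wy": 0, "wz": 11},
    {"dx": 0, "dy": 0, "dz": 0, "wx": 0, "wy": 0, "wz": 17},
    {"dx": 0, "dy": 0, "dz": 0, "wx": 0, "wy": 0, "wz": 23},
    {"dx": 0, "dy": 0, "dz": 0, "wx": 0, "wy": 0, "wz": 29},
    {"dx": 0, "dy": 0, "dz": 0, "wx": 0, "wy": 0, "wz": 35},
    {"dx": 0, "dy": 0, "dz": 0, "wx": 0, "wy": 0, "wz": 41},
    {"dx": 0, "dy": 0, "dz": 0, "wx": 0, "wy": 0, "wz": 47},
    {"dx": 0, "dy": 0, "dz": 0, "wx": 0, "wy": 0, "wz": 53},
    {"dx": 0, "dy": 0, "dz": 0, "wx": 0, "wy": 0, "wz": 55.8},
    {"dx": 0, "dy": 0, "dz": 0, "wx": 0, "wy": 0, "wz": 55.8},
    {"dx": 0, "dy": 0, "dz": 0, "wx": 0, "wy": 0, "wz": 55.8},
    {"dx": 0, "dy": 0, "dz": 0, "wx": 0, "wy": 0, "wz": 55.8}
  ]
}}

```text
t: 5.55
tool_pos: [0.4783, -0.2478, 0.0906]
eef_rot: [3.14, -0.003, 0.071]
wrist_force: [3.7, -3.2, -0.6]
grip_width: 0.144
```

```bash
python3 - <<'E'
from h import *
snap("wrist","w3")
delta([0.4777,-0.247,0.091],np.radians(4.07))
E
```

```text
t 5.60 tcp [ 0.4783 -0.2478  0.0907] [ 3.1395e+00 -2.6000e-03  7.1100e-02] shift cm [-0.05 -0.09 -0.03] turn [ 0.12 -0.15  0.  ] F [ 4.7 -3.4 -1.1] M [-0.57 -0.56 -0.05] w 14.0
```

View pics/w3.png

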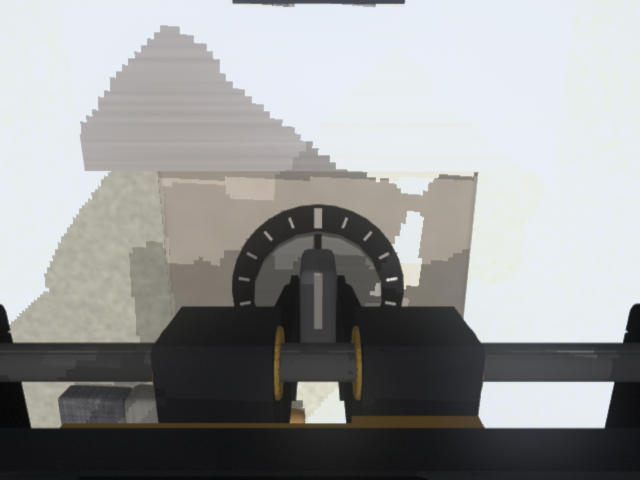

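The pointer's index (318,240) lines up with the long zero tick (318,218). I release and lift.

>>> {"name": "play_rows", "arguments": {
  "steps": [
    {"dx": 0, "dy": 0, "dz": 0, "wx": 0, "wy": 0, "wz": 0},
    {"dx": 0, "dy": 0, "dz": 0, "wx": 0, "wy": 0, "wz": 0},
    {"dx": 0, "dy": 0, "dz": 0, "wx": 0, "wy": 0, "wz": 0},
    {"dx": 0, "dy": 0, "dz": -3, "wx": 0, "wy": 0, "wz": 0},
    {"dx": 0, "dy": 0, "dz": -7, "wx": 0, "wy": 0, "wz": 0},
    {"dx": 0, "dy": 0, "dz": -11, "wx": 0, "wy": 0, "wz": 0},
    {"dx": 0, "dy": 0, "dz": -15, "wx": 0, "wy": 0, "wz": 0},
    {"dx": 0, "dy": 0, "dz": -18, "wx": 0, "wy": 0, "wz": 0}
  ],
  "hand": 3.5
}}

```text
t: 6.4
tool_pos: [0.4773, -0.247, 0.2726]
eef_rot: [3.141, -0.001, 0.07]
wrist_force: [0.4, 0.2, 0.1]
grip_width: 0.366
```

```bash
python3 - <<'E'
from h import *
delta([0.545,0.09,0.28],np.radians(91.3))
E
```

```text
t 6.40 tcp [ 0.4773 -0.247   0.2726] [ 3.1406e+00 -1.3000e-03  7.0400e-02] shift cm [  9.13 -33.14  -0.76] turn [ 1.100e-01 -2.000e-02 -8.726e+01] F [0.4 0.2 0.1] M [-0.01  0.15  0.04] w 34.8
```

>>> {"name": "play_rows", "arguments": {
  "steps": [
    {"dx": 9.1, "dy": -33, "dz": -0.8, "wx": 0, "wy": 0, "wz": -87.2},
    {"dx": 9.1, "dy": -33, "dz": -0.8, "wx": 0, "wy": 0, "wz": -87.2},
    {"dx": 9.1, "dy": -33, "dz": -0.8, "wx": 0, "wy": 0, "wz": -87.2},
    {"dx": 9.1, "dy": -33, "dz": -0.8, "wx": 0, "wy": 0, "wz": -87.2},
    {"dx": 9.1, "dy": -33, "dz": -0.8, "wx": 0, "wy": 0, "wz": -87.2},
    {"dx": 9.1, "dy": -33, "dz": -0.8, "wx": 0, "wy": 0, "wz": -87.2},
    {"dx": 9.1, "dy": -33, "dz": -0.8, "wx": 0, "wy": 0, "wz": -87.2},
    {"dx": 9.1, "dy": -33, "dz": -0.8, "wx": 0, "wy": 0, "wz": -87.2},
    {"dx": 9.1, "dy": -33, "dz": -0.8, "wx": 0, "wy": 0, "wz": -87.2},
    {"dx": 9.1, "dy": -33, "dz": -0.8, "wx": 0, "wy": 0, "wz": -87.2},
    {"dx": 9.1, "dy": -33, "dz": -0.8, "wx": 0, "wy": 0, "wz": -87.2},
    {"dx": 9.1, "dy": -33, "dz": -0.8, "wx": 0, "wy": 0, "wz": -87.2},
    {"dx": 9.1, "dy": -33, "dz": -0.8, "wx": 0, "wy": 0, "wz": -87.2}
  ]
}}

```text
t: 7.7
tool_pos: [0.5448, 0.0884, 0.2777]
eef_rot: [-3.141, 0.0, 1.59]
wrist_force: [0.7, 1.2, 0.3]
grip_width: 0.367
```

```bash
python3 - <<'E'
from h import *
snap("wrist","w4"); snap("top","t4"); crop("t4",395,440,262,308,12,"t4d")
delta([0.545,0.09,0.28],np.radians(91.3))
E
```

```text
t 7.80 tcp [0.5449 0.0883 0.2778] [-3.1414  0.      1.5904] shift cm [ 0.16  0.02 -0.22] turn [-0.01  0.   -0.18] F [0.4 0.4 0.4] M [-0.06  0.07  0.04] w 35.0
```

View pics/w4.png

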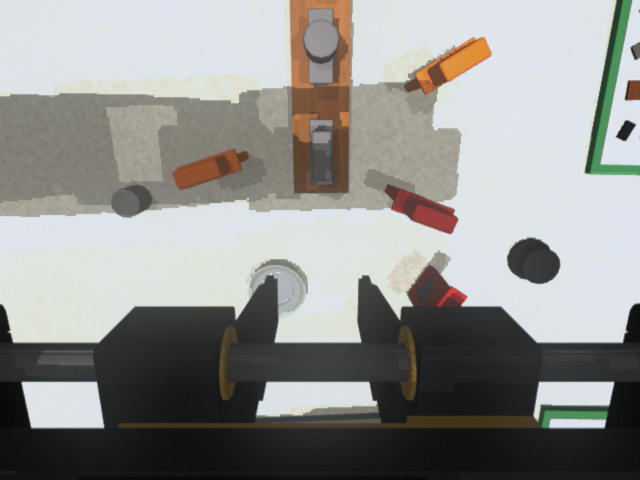

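View pics/t4d.png

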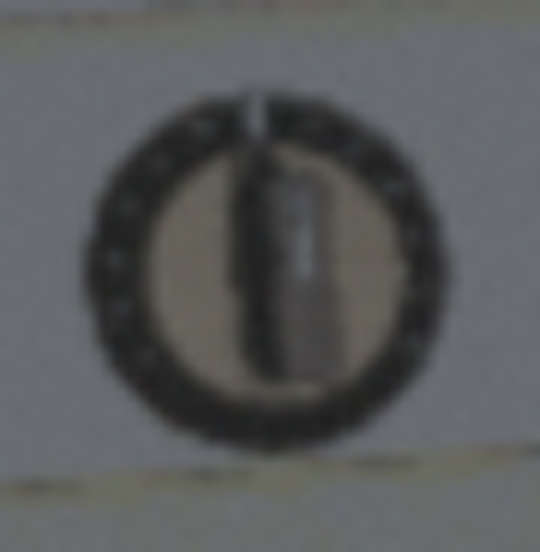

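The dial stayed at zero. The wrist view shows the flat-handled carrier at (322,155) in the rack, with clear space on both jaw sides. I measure the handle top.

```bash
python3 - <<'E'
from h import *
crop("w4",280,365,95,200,5.5,"w4c")
c=load("w4"); C=cloud(c)
for v in (125,135,150,170,182): print(v,[ (C[v,u]*1000).round(0).tolist() for u in (312,320,328)])
E
```

```text
125 [[538.0, 162.0, 92.0], [545.0, 163.0, 93.0], [551.0, 163.0, 94.0]]
135 [[539.0, 156.0, 130.0], [545.0, 156.0, 131.0], [550.0, 156.0, 130.0]]
150 [[543.0, 164.0, 423.0], [545.0, 146.0, 129.0], [550.0, 146.0, 130.0]]
170 [[539.0, 132.0, 128.0], [545.0, 133.0, 130.0], [551.0, 133.0, 129.0]]
182 [[539.0, 119.0, 94.0], [545.0, 119.0, 93.0], [552.0, 120.0, 94.0]]
```

View pics/w4c.png

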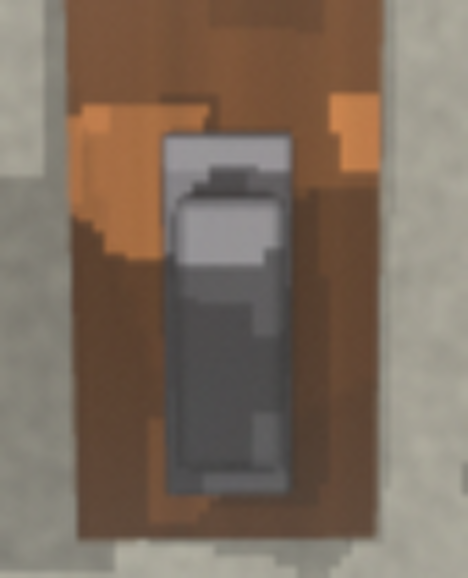

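```bash
python3 - <<'E'
from h import *
c=load("w4"); o=lambda x,y:(280+(x+.5)/5.5-.5,95+(y+.5)/5.5-.5)
for nm,pts,z in [("collar",[(164,133),(292,133),(293,493),(165,493)],.094),("handle",[(180,198),(280,198),(280,470),(181,470)],.130),("rackend",[(66,0),(384,0),(377,540),(80,540)],.04)]:
    P=np.array([ray(c,*o(*p),z) for p in pts])[:,:2]*1000
    a=P[0]-P[3];b=P[1]-P[2];w=P[1]-P[0]
    print(nm,P.mean(0).round(1),"len",np.linalg.norm(a).round(1),"wid",np.linalg.norm(w).round(1),"yaw of long axis-90",[np.degrees(np.arctan2(-q[0],q[1])).round(2) for q in (a,b)])
E
```

```text
collar [545.8 142.4] len 49.3 wid 17.5 yaw of long axis-90 [np.float64(0.97), np.float64(1.82)]
handle [545.8 142.4] len 33.3 wid 12.3 yaw of long axis-90 [np.float64(1.13), np.float64(1.57)]
rackend [545.9 145. ] len 85.4 wid 49.9 yaw of long axis-90 [np.float64(1.73), np.float64(1.47)]
```

```bash
python3 - <<'E'
from h import *
delta([0.5458,0.1424,0.122],np.radians(91.4))
E
```

```text
t 7.80 tcp [0.5449 0.0883 0.2778] [-3.1414  0.      1.5904] shift cm [ 5.4   0.2  15.58] turn [-0.01  0.   -0.28] F [0.4 0.4 0.4] M [-0.06  0.07  0.04] w 35.0
```

>>> {"name": "play_rows", "arguments": {
  "steps": [
    {"dx": 3, "dy": 0.2, "dz": 3, "wx": 0, "wy": 0, "wz": -0.2},
    {"dx": 5.4, "dy": 0.2, "dz": 6, "wx": 0, "wy": 0, "wz": -0.2},
    {"dx": 5.4, "dy": 0.2, "dz": 9, "wx": 0, "wy": 0, "wz": -0.2},
    {"dx": 5.4, "dy": 0.2, "dz": 9, "wx": 0, "wy": 0, "wz": -0.2},
    {"dx": 5.4, "dy": 0.2, "dz": 9, "wx": 0, "wy": 0, "wz": -0.2}
  ]
}}

```text
t: 8.3
tool_pos: [0.5457, 0.1423, 0.1879]
eef_rot: [-3.141, 0.0, 1.595]
wrist_force: [-0.2, -0.2, 1.0]
grip_width: 0.367
```

```bash
python3 - <<'E'
from h import *
delta([0.5458,0.1424,0.122],np.radians(91.4))
E
```

```text
t 8.30 tcp [0.5457 0.1423 0.1879] [-3.1407e+00  2.0000e-04  1.5948e+00] shift cm [0.01 0.02 6.59] turn [-0.05  0.01 -0.02] F [-0.2 -0.2  1. ] M [-0.03  0.08  0.02] w 34.9
```

>>> {"name": "play_rows", "arguments": {
  "steps": [
    {"dx": 0, "dy": 0, "dz": 2, "wx": 0, "wy": 0, "wz": 0},
    {"dx": 0, "dy": 0, "dz": 4, "wx": 0, "wy": 0, "wz": 0},
    {"dx": 0, "dy": 0, "dz": 5.6, "wx": 0, "wy": 0, "wz": 0},
    {"dx": 0, "dy": 0, "dz": 6.6, "wx": 0, "wy": 0, "wz": 0},
    {"dx": 0, "dy": 0, "dz": 6.6, "wx": 0, "wy": 0, "wz": 0},
    {"dx": 0, "dy": 0, "dz": 6.6, "wx": 0, "wy": 0, "wz": 0}
  ]
}}

```text
t: 8.9
tool_pos: [0.5464, 0.1425, 0.1227]
eef_rot: [3.14, -0.0, 1.595]
wrist_force: [-0.1, -0.4, -0.7]
grip_width: 0.372
```

>>> {"name": "play_rows", "arguments": {
  "steps": [
    {"dx": 0, "dy": 0, "dz": 0, "wx": 0, "wy": 0, "wz": 0},
    {"dx": 0, "dy": 0, "dz": 0, "wx": 0, "wy": 0, "wz": 0},
    {"dx": 0, "dy": 0, "dz": 0, "wx": 0, "wy": 0, "wz": 0},
    {"dx": 0, "dy": 0, "dz": 0, "wx": 0, "wy": 0, "wz": 0},
    {"dx": 0, "dy": 0, "dz": 0, "wx": 0, "wy": 0, "wz": 0},
    {"dx": 0, "dy": 0, "dz": 0, "wx": 0, "wy": 0, "wz": 0}
  ],
  "hand": 0.8,
  "newtons": 40
}}

```text
t: 9.5
tool_pos: [0.5462, 0.1426, 0.1225]
eef_rot: [3.141, -0.0, 1.595]
wrist_force: [-0.0, 0.4, 3.2]
grip_width: 0.15
```

```bash
python3 - <<'E'
from h import *
snap("wrist","w5")
delta([0.5458,0.1424,0.122],np.radians(91.4))
E
```

```text
t 9.55 tcp [0.5462 0.1426 0.1224] [ 3.1406e+00 -1.0000e-04  1.5955e+00] shift cm [-0.02 -0.04  0.04] turn [ 0.06 -0.01  0.01] F [1.4 0.9 2.9] M [-0.05  0.06 -0.04] w 13.8
```

View pics/w5.png

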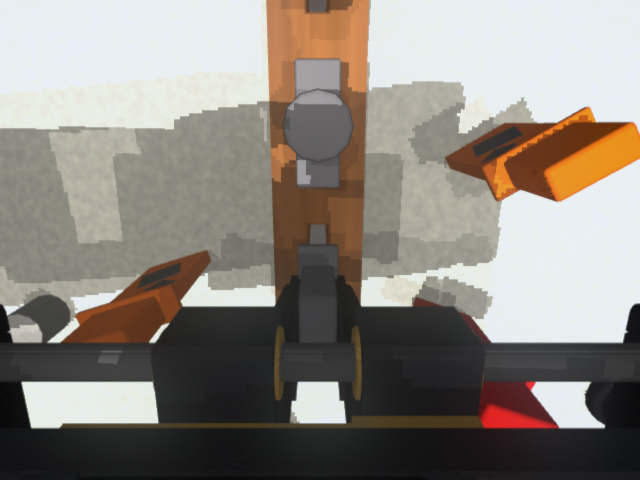

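The handle is gripped at 13.8 mm and the view shows it centred between the fingers (318,300). I lift straight up.

>>> {"name": "play_rows", "arguments": {
  "steps": [
    {"dx": 0, "dy": 0, "dz": -1, "wx": 0, "wy": 0, "wz": 0},
    {"dx": 0, "dy": 0, "dz": -2, "wx": 0, "wy": 0, "wz": 0},
    {"dx": 0, "dy": 0, "dz": -3.5, "wx": 0, "wy": 0, "wz": 0},
    {"dx": 0, "dy": 0, "dz": -5, "wx": 0, "wy": 0, "wz": 0},
    {"dx": 0, "dy": 0, "dz": -8, "wx": 0, "wy": 0, "wz": 0},
    {"dx": 0, "dy": 0, "dz": -11, "wx": 0, "wy": 0, "wz": 0},
    {"dx": 0, "dy": 0, "dz": -14, "wx": 0, "wy": 0, "wz": 0},
    {"dx": 0, "dy": 0, "dz": -17, "wx": 0, "wy": 0, "wz": 0},
    {"dx": 0, "dy": 0, "dz": -18, "wx": 0, "wy": 0, "wz": 0},
    {"dx": 0, "dy": 0, "dz": -18, "wx": 0, "wy": 0, "wz": 0}
  ]
}}

```text
t: 10.55
tool_pos: [0.5465, 0.1427, 0.3047]
eef_rot: [3.137, -0.001, 1.596]
wrist_force: [-0.7, -0.3, -1.1]
grip_width: 0.146
```

```bash
python3 - <<'E'
from h import *
snap("scene","s6"); snap("wrist","w6"); 
delta([0.5947,-0.2387,0.30],np.radians(94.07))
E
```

```text
t 10.65 tcp [0.5452 0.1424 0.3006] [-3.1397e+00  3.0000e-04  1.5954e+00] shift cm [-38.22   4.01   0.06] turn [-0.11  0.01 -2.66] F [ 0.1 -0.7 -2.2] M [-0.05  0.05  0.03] w 13.8
```

View pics/s6.png

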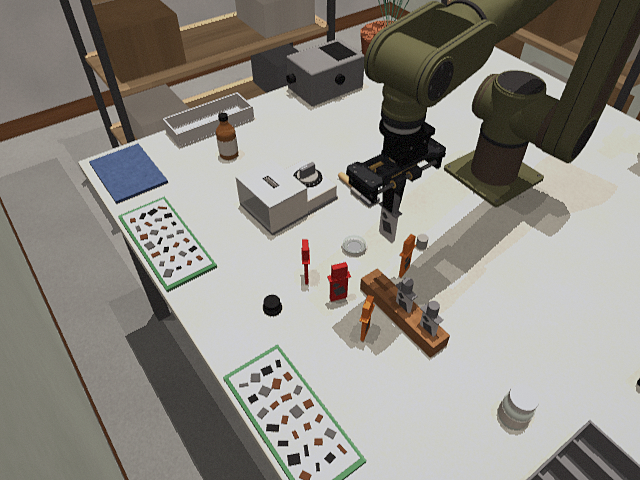

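View pics/w6.png

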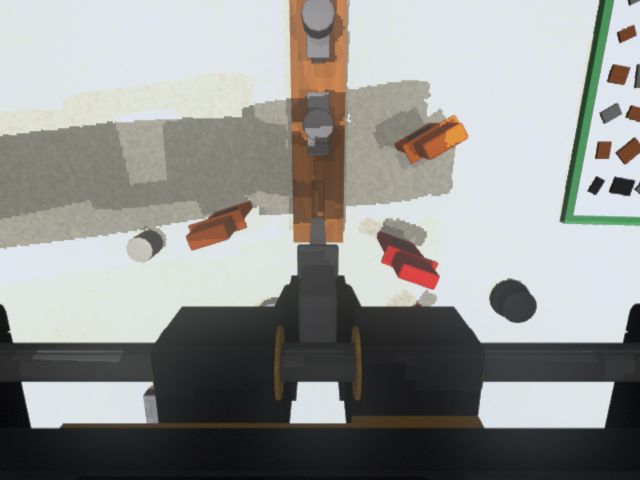

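The carrier is lifted cleanly and hangs upright, and its rack neighbours are undisturbed. I carry it over to the slot.

>>> {"name": "play_rows", "arguments": {
  "steps": [
    {"dx": -2, "dy": 0.2, "dz": 0, "wx": 0, "wy": 0, "wz": -0.2},
    {"dx": -5, "dy": 0.5, "dz": 0, "wx": 0, "wy": 0, "wz": -0.4},
    {"dx": -9, "dy": 1, "dz": 0, "wx": 0, "wy": 0, "wz": -0.6},
    {"dx": -13, "dy": 1.4, "dz": 0, "wx": 0, "wy": 0, "wz": -0.9},
    {"dx": -17, "dy": 1.8, "dz": 0, "wx": 0, "wy": 0, "wz": -1.2},
    {"dx": -21, "dy": 2.2, "dz": 0, "wx": 0, "wy": 0, "wz": -1.5},
    {"dx": -25, "dy": 2.6, "dz": 0, "wx": 0, "wy": 0, "wz": -1.8},
    {"dx": -29, "dy": 3, "dz": 0, "wx": 0, "wy": 0, "wz": -2.1},
    {"dx": -32, "dy": 3.4, "dz": 0, "wx": 0, "wy": 0, "wz": -2.3},
    {"dx": -35, "dy": 3.7, "dz": 0, "wx": 0, "wy": 0, "wz": -2.5},
    {"dx": -37, "dy": 3.9, "dz": 0, "wx": 0, "wy": 0, "wz": -2.7},
    {"dx": -38.2, "dy": 4, "dz": 0, "wx": 0, "wy": 0, "wz": -2.7},
    {"dx": -38.2, "dy": 4, "dz": 0, "wx": 0, "wy": 0, "wz": -2.7},
    {"dx": -38.2, "dy": 4, "dz": 0, "wx": 0, "wy": 0, "wz": -2.7},
    {"dx": -38.2, "dy": 4, "dz": 0, "wx": 0, "wy": 0, "wz": -2.7}
  ]
}}

```text
t: 12.15
tool_pos: [0.5951, -0.2372, 0.3015]
eef_rot: [-3.141, -0.001, 1.644]
wrist_force: [-0.6, -0.8, -1.4]
grip_width: 0.146
```

```bash
python3 - <<'E'
from h import *
snap("scene","s7"); snap("wrist","w7"); crop("s7",200,380,80,240,4,"s7c")
delta([0.5947,-0.2387,0.222],np.radians(94.07))
E
```

```text
t 12.25 tcp [ 0.5953 -0.2373  0.302 ] [ 3.1415e+00 -1.0000e-04  1.6439e+00] shift cm [-0.14 -0.07  8.  ] turn [ 0.01 -0.01  0.12] F [-0.8  0.3 -1.6] M [-0.09  0.08 -0.02] w 13.8
```

View pics/s7c.png

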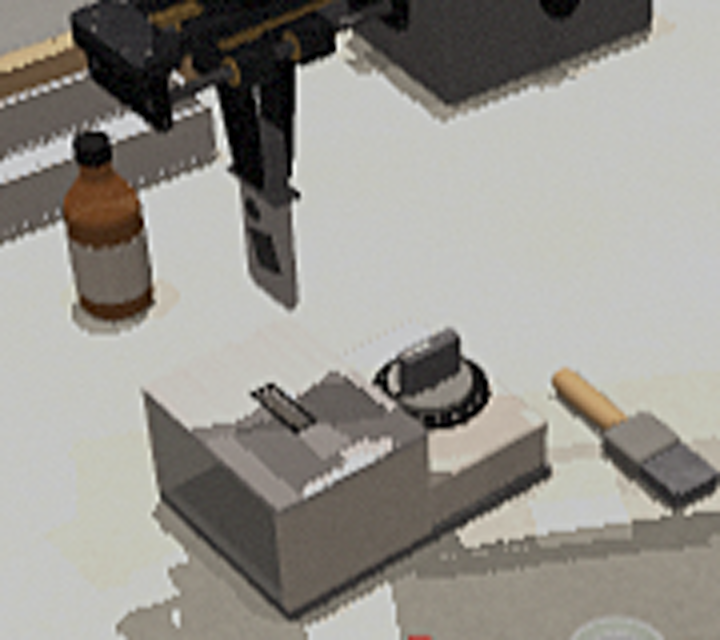

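View pics/w7.png

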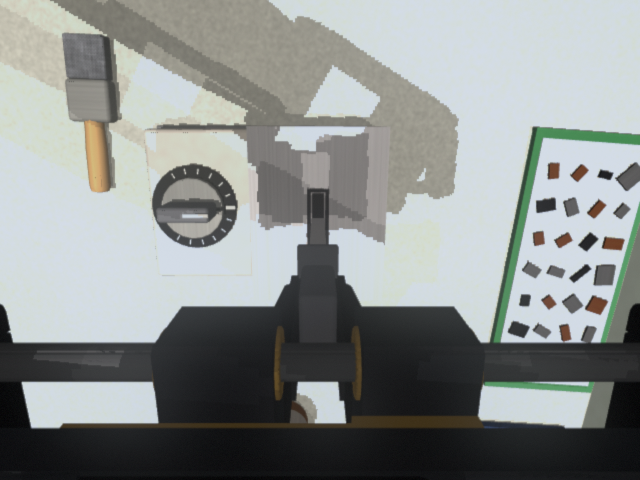

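The dial is at zero in both views. The slot (318,205) lies just beyond the blade (318,230) in the wrist view. I descend to about 1 cm above the roof and check the alignment.

>>> {"name": "play_rows", "arguments": {
  "steps": [
    {"dx": -0.1, "dy": -0.1, "dz": 2, "wx": 0, "wy": 0, "wz": 0.1},
    {"dx": -0.1, "dy": -0.1, "dz": 4, "wx": 0, "wy": 0, "wz": 0.1},
    {"dx": -0.1, "dy": -0.1, "dz": 5.5, "wx": 0, "wy": 0, "wz": 0.1},
    {"dx": -0.1, "dy": -0.1, "dz": 6.5, "wx": 0, "wy": 0, "wz": 0.1},
    {"dx": -0.1, "dy": -0.1, "dz": 7.2, "wx": 0, "wy": 0, "wz": 0.1},
    {"dx": -0.1, "dy": -0.1, "dz": 7.2, "wx": 0, "wy": 0, "wz": 0.1},
    {"dx": -0.1, "dy": -0.1, "dz": 7.2, "wx": 0, "wy": 0, "wz": 0.1}
  ]
}}

```text
t: 12.95
tool_pos: [0.5946, -0.2395, 0.2306]
eef_rot: [3.141, 0.001, 1.641]
wrist_force: [-0.1, -0.9, -1.7]
grip_width: 0.146
```

```bash
python3 - <<'E'
from h import *
snap("scene","s8"); snap("wrist","w8"); crop("s8",230,330,110,210,6,"s8c"); crop("w8",270,370,140,260,5,"w8c")
delta([0.5947,-0.2387,0.222],np.radians(94.07))
E
```

```text
t 13.05 tcp [ 0.5948 -0.2397  0.2311] [3.1399e+00 1.0000e-03 1.6408e+00] shift cm [ 0.1  -0.    0.91] turn [ 0.09  0.06 -0.06] F [-0.2 -0.9 -1.9] M [-0.11  0.08  0.03] w 13.5
```

View pics/s8c.png

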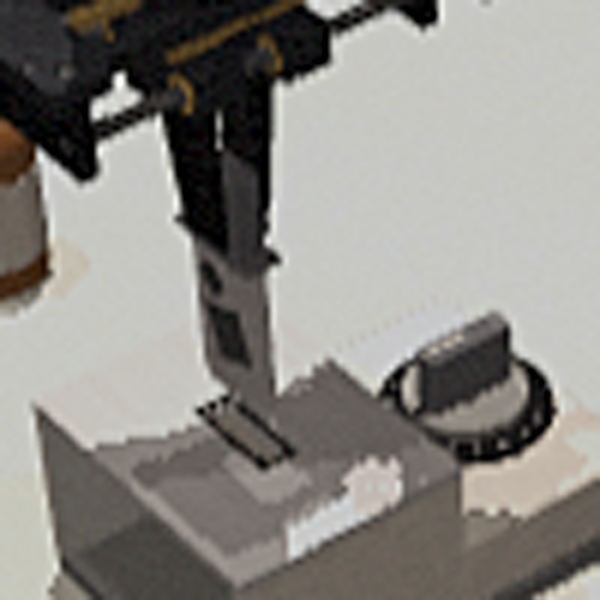

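View pics/w8c.png

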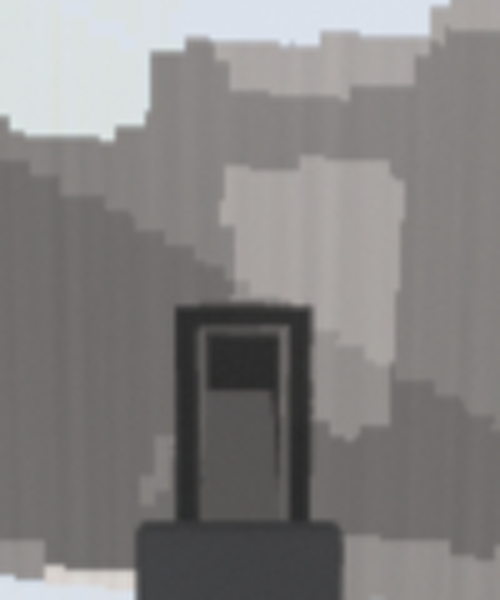

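```bash
python3 - <<'E'
from h import *
from cell import arm; o=arm.get_obs()
T=R.from_euler("xyz",o["eef_rot"]).as_matrix(); tcp=o["tool_pos"]
c=load("w8"); q=lambda x,y:(270+(x+.5)/5-.5,140+(y+.5)/5-.5)
tool=lambda P:(T.T@(P-tcp)*1000).round(2)
g=cv2.cvtColor(c["image"],cv2.COLOR_RGB2GRAY)
def edges(row,x0,x1,th): 
    a=row.astype(float); r=[]
    for i in range(x0,x1):
        if (a[i]-th)*(a[i+1]-th)<0: r.append(round(i+(th-a[i])/(a[i+1]-a[i]),2))
    return r
for v in (208,214,222,228,234,240): print(v,edges(g[v],300,340,90), g[v,306:334])
for v in (246,250): print(v,edges(g[v],290,350,90))
print("col",g[196:252,314])
E
```

```text
208 [np.float64(304.26), np.float64(309.94), np.float64(310.04), np.float64(325.76), np.float64(326.91), np.float64(331.8)] [ 45  46  51  73  91  65  48  46  45  45  46  46  46  47  46  47  48  46
  47  59 100  89  55  47  48  58  98 139]
214 [np.float64(304.29), np.float64(309.96), np.float64(310.04), np.float64(325.75), np.float64(327.03), np.float64(331.5)] [ 46  44  48  65  91  65  47  46  44  44  43  44  45  45  44  45  44  45
  45  60 100  91  54  47  47  65 115 140]
222 [np.float64(304.31), np.float64(309.87), np.float64(325.61), np.float64(326.68), np.float64(331.76)] [ 45  43  47  63  94  90  87  86  86  86  85  85  85  85  86  86  86  83
  73  67 105  83  53  47  46  59 100 140]
228 [np.float64(304.56), np.float64(309.94), np.float64(310.4), np.float64(325.96), np.float64(326.1), np.float64(332.06)] [ 46  44  47  61  92  87  85  86  86  87  86  85  86  85  85  85  86  86
  81  66  91  81  50  42  44  53  89 107]
234 [np.float64(304.33), np.float64(325.89), np.float64(326.18), np.float64(331.97)] [ 45  44  46  60  85  86  86  86  86  86  85  85  86  85  85  86  86  86
  82  73  92  81  49  43  45  53  91 109]
240 [np.float64(304.32), np.float64(325.29), np.float64(326.38), np.float64(331.68)] [ 46  44  47  59  84  86  86  87  87  85  87  86  86  86  86  86  86  85
  87  88  95  82  49  44  45  60 104 110]
246 [np.float64(296.59), np.float64(337.96)]
250 [np.float64(296.52)]
col [112 112 112 110  94  62  47  45  51  75  70  53  45  46  43  45  44  46
  44  44  45  50  77  85  86  86  86  86  86  86  86  85  86  86  86  86
  87  86  86  86  87  86  85  86  87  86  86  84  66  61  63  65  66  66
  66  66]
```

```bash
python3 - <<'E'
from h import *
from cell import arm; o=arm.get_obs()
T=R.from_euler("xyz",o["eef_rot"]).as_matrix(); tcp=o["tool_pos"]; tool=lambda P:(T.T@(P-tcp)*1000).round(2)
c=load("w8")
tipz=tcp[2]-.112
print("slot outer far edge (expect ctr+25.2)",tool(ray(c,318,200.2,.1)))
print("slot inner far edge (ctr+21)", tool(ray(c,318,205.6,.1)))
print("collar edge +25",tool(ray(c,317,243.7,tipz+.080)),"blade tip (+20 or step)",tool(ray(c,317,217.6,tipz)),tool(ray(c,317,217.6,tipz+.006)))
C=cloud(c); print("depth pts collar/blade", [tool(C[v,317]) for v in (214,219,222,230,240,246,256)])
s=load("s8")
for nm,P in [("slotouter",[(x,y,0) for x in(-9.4,9.4) for y in(-25.3,25.3)])]:
    a=np.radians(4.07); Q=np.array([[.5947+(x*np.cos(a)-y*np.sin(a))/1000,-.2387+(x*np.sin(a)+y*np.cos(a))/1000,.1] for x,y,_ in P]); print(nm,((proj(s,Q)-[230,110]+.5)*6).round(1).tolist())
Q=np.array([tcp+T@np.array(p)/1000 for p in [(20,-4,112),(20,4,112),(-20,-4,112),(-20,4,112),(25,9,32),(25,-9,32),(-25,9,32),(-25,-9,32)]]); print("blade tip/collar",((proj(s,Q)-[230,110]+.5)*6).round(1).tolist())
crop("s8",255,285,130,195,9,"s8d")
E
```

```text
slot outer far edge (expect ctr+25.2) [ 26.24  -0.24 131.06]
slot inner far edge (ctr+21) [ 22.6   -0.24 131.06]
collar edge +25 [24.71 -0.68 31.97] blade tip (+20 or step) [ 18.65  -0.86 111.98] [ 19.98  -0.85 105.98]
depth pts collar/blade [array([ -1.6 ,  -1.1 , 217.87]), array([ 19.85,  -0.84, 102.7 ]), array([19.9 , -0.82, 94.48]), array([19.83, -0.78, 75.71]), array([19.81, -0.73, 55.6 ]), array([24.67, -0.67, 28.53]), array([19.99, -0.67, 29.06])]
slotouter [[233.5, 390.0], [304.4, 450.1], [197.4, 408.2], [268.0, 469.1]]
blade tip/collar [[281.5, 413.1], [265.8, 421.1], [225.1, 365.4], [209.5, 373.2], [249.5, 277.2], [286.4, 259.3], [176.2, 217.5], [212.9, 200.3]]
```

View pics/s8d.png

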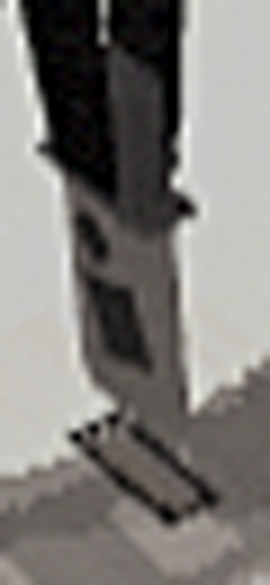

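The wrist view puts the slot centre about 1.1 mm ahead along tool x and 0.45 mm along tool y from the blade, with yaw aligned. The scene view agrees within about 1 mm. I correct, lower a little and re-check.

>>> {"name": "play_rows", "arguments": {
  "steps": [
    {"dx": 0.11, "dy": 0.05, "dz": 0.4, "wx": 0, "wy": 0, "wz": 0},
    {"dx": 0.11, "dy": 0.05, "dz": 0.8, "wx": 0, "wy": 0, "wz": 0},
    {"dx": 0.11, "dy": 0.05, "dz": 1.2, "wx": 0, "wy": 0, "wz": 0},
    {"dx": 0.11, "dy": 0.05, "dz": 1.2, "wx": 0, "wy": 0, "wz": 0},
    {"dx": 0.11, "dy": 0.05, "dz": 1.2, "wx": 0, "wy": 0, "wz": 0}
  ]
}}

```text
t: 13.55
tool_pos: [0.5945, -0.2382, 0.2175]
eef_rot: [-3.141, -0.0, 1.641]
wrist_force: [-0.0, 0.0, -1.3]
grip_width: 0.145
```

```bash
python3 - <<'E'
from h import *
snap("wrist","w9"); crop("w9",270,370,140,260,5,"w9c"); c=load("w9")
g=cv2.cvtColor(c["image"],cv2.COLOR_RGB2GRAY)
for v in (208,214,220,226,232,238): print(v,g[v,300:338])
print("collar",g[250,290:345]); print("col",g[190:256,314])
delta([0.5947,-0.2387,0.222],np.radians(94.07))
E
```

```text
208 [114 113 112 111 103  59  50  48  48  49  49  48  48  49  49  48  49  49
  49  48  50  53  53  53  53  53  53  54  52  54  54  53  58  86 140 151
 166 170]
214 [114 113 113 111 103  56  46  44  47  65  93  77  51  48  46  48  47  47
  48  48  48  49  47  49  47  49  65 112 114  61  48  48  56  95 141 147
 148 148]
220 [113 113 112 110 103  56  45  45  45  65  96  91  87  87  87  87  87  88
  87  87  86  87  86  85  70  49  63 108  94  56  47  47  58  97 142 147
 148 148]
226 [113 113 111 111 104  60  44  43  47  62  94  89  86  87  88  87  87  87
  88  87  88  86  87  88  82  53  63 107  84  51  46  47  53  89 141 147
 149 148]
232 [117 130 132 130 121  67  45  44  46  61  82  86  87  87  87  87  87  87
  87  87  87  85  87  86  84  62  62  94  82  50  44  44  51  77 110 123
 124 123]
238 [113 113 112 111 103  62  45  43  44  53  84  87  87  87  86  87  87  87
  87  87  87  87  87  87  86  80  65  94  82  50  42  44  52  87 109 113
 113 111]
collar [111 110 111 112 112 111 105  76  66  67  68  67  67  67  67  67  66  66
  66  65  66  66  66  67  67  65  66  66  66  65  65  65  66  66  66  66
  66  65  65  66  66  65  66  67  66  66  66  65  76 107 110 110 109 110
 111]
col [135 134 134 134 135 132 121 117 117 114 114 113 114 112 114 112 109  70
  49  46  47  60  88  62  46  45  44  52  79  86  87  88  87  87  88  87
  88  87  87  87  86  87  87  87  88  87  88  87  86  87  86  87  87  84
  65  59  63  66  66  66  67  66  67  67  65  66]
t 13.60 tcp [ 0.5947 -0.2383  0.2178] [-3.1415e+00 -1.0000e-04  1.6408e+00] shift cm [-0.04 -0.   -0.42] turn [-0.01 -0.   -0.06] F [ 0.5  0.1 -1. ] M [-0.06  0.   -0.  ] w 14.0
```

View pics/w9c.png

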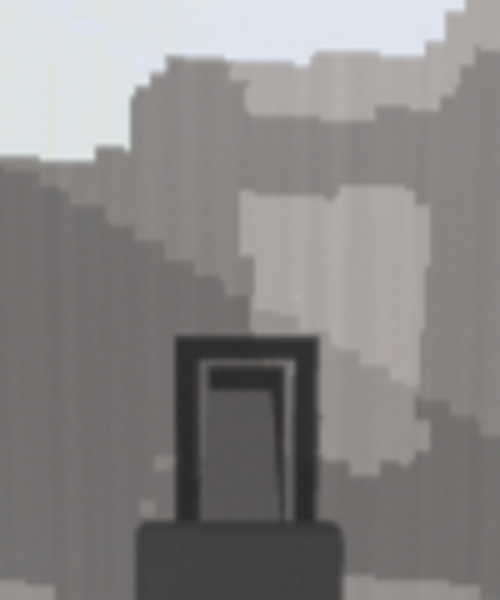

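```bash
python3 - <<'E'
from h import *
from cell import arm; o=arm.get_obs()
T=R.from_euler("xyz",o["eef_rot"]).as_matrix(); tcp=o["tool_pos"]; tool=lambda P:(T.T@(P-tcp)*1000).round(2)
c=load("w9")
tipz=tcp[2]-.112
print("tipz",tipz,"cam in tool",tool(np.array(c["position"])))
print("outer far edge-25.25",tool(ray(c,318.8,206.7,.1)), "inner",tool(ray(c,318.8,211.7,.1)))
print("frame L/R",tool(ray(c,304.5,222,.1)),tool(ray(c,333.0,222,.1)))
print("blade L/R at step",tool(ray(c,310.2,219,tipz+.006)),tool(ray(c,324.3,219,tipz+.006)),"collar",tool(ray(c,296.8,248,tipz+.08)),tool(ray(c,338.5,248,tipz+.08)))
print("collar edge",tool(ray(c,317,243.7,tipz+.08)),"step",tool(ray(c,317,217.6,tipz+.006)))
E
```

```text
tipz 0.10579518573438816 cam in tool [  75.65   -0.33 -144.67]
outer far edge-25.25 [ 24.51   0.15 117.8 ] inner [ 21.28   0.15 117.8 ]
frame L/R [ 14.54  -9.01 117.8 ] [ 14.55   9.26 117.8 ]
blade L/R at step [ 19.17  -5.12 106.  ] [ 19.18   3.49 106.  ] collar [22.81 -9.65 32.  ] [22.82  8.65 32.  ]
collar edge [24.78 -0.78 32.  ] step [ 20.05  -0.97 106.  ]
```

Relative check in this view: shift about +0.7 mm in tool y and −0.3 mm in tool x.

>>> {"name": "play_rows", "arguments": {
  "steps": [
    {"dx": -0.03, "dy": 0.07, "dz": 0, "wx": 0, "wy": 0, "wz": 0},
    {"dx": -0.03, "dy": 0.07, "dz": 0, "wx": 0, "wy": 0, "wz": 0},
    {"dx": -0.03, "dy": 0.07, "dz": 0, "wx": 0, "wy": 0, "wz": 0},
    {"dx": -0.03, "dy": 0.07, "dz": 0, "wx": 0, "wy": 0, "wz": 0}
  ]
}}

```text
t: 14.0
tool_pos: [0.5954, -0.2386, 0.218]
eef_rot: [3.141, 0.0, 1.641]
wrist_force: [0.4, -0.4, -0.8]
grip_width: 0.146
```

```bash
python3 - <<'E'
from h import *
snap("wrist","wa"); crop("wa",270,370,140,260,5,"wac"); c=load("wa")
g=cv2.cvtColor(c["image"],cv2.COLOR_RGB2GRAY)
for v in (214,220,226,238): print(v,g[v,300:338])
print("collar",g[250,290:345]); print("col",g[200:222,314])
delta([0.5947,-0.2387,0.222],np.radians(94.07))
E
```

```text
214 [113 112 106  73  48  44  45  55  85  93  57  46  46  46  46  46  47  44
  46  45  47  46  45  45  52  76 107  68  50  48  50  74 140 146 147 148
 148 145]
220 [112 111 106  74  48  45  45  54  84  94  63  74  85  86  87  86  87  87
  87  87  87  86  86  85  73  82 107  65  47  47  49  75 138 146 148 148
 146 145]
226 [112 112 108  86  49  43  45  54  85  94  69  85  87  86  86  87  87  87
  87  88  87  87  87  87  85  84 107  65  49  46  48  72 133 145 149 147
 146 145]
238 [112 112 108  87  51  44  43  49  71  95  88  88  86  87  87  87  86  87
  87  86  87  88  87  86  86  88  93  59  43  42  44  61 105 113 113 113
 111 110]
collar [110 112 113 112 111 110 106  76  66  67  67  67  67  66  66  67  66  66
  66  66  66  67  65  66  65  66  66  66  65  66  65  65  66  66  65  65
  65  65  66  66  66  65  65  67  66  66  65  65  76 108 110 109 110 112
 113]
col [114 113 114 114 113 110  76  51  46  45  53  88  69  49  46  45  46  51
  77  86  87  87]
t 14.05 tcp [ 0.5954 -0.2385  0.2179] [3.1415 0.     1.6409] shift cm [-0.01 -0.07 -0.41] turn [ 0.    0.   -0.05] F [ 0.4  1.  -1.5] M [-0.11  0.02 -0.06] w 14.0
```

View pics/wac.png

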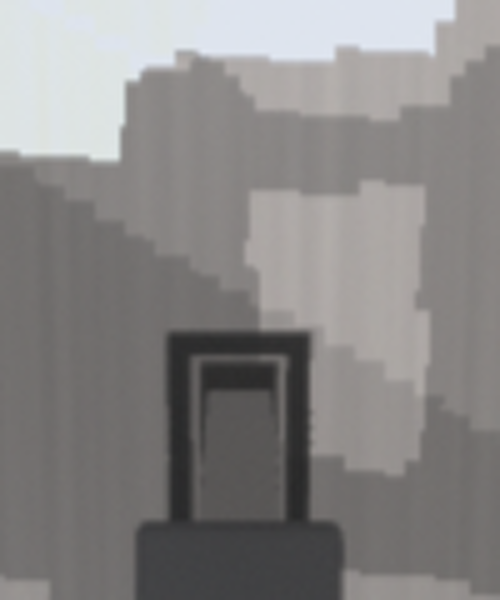

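Now centred: frame 303.0–331.3, blade 310.7–325 px. I lower slowly, 1 cm first.

>>> {"name": "play_rows", "arguments": {
  "steps": [
    {"dx": 0, "dy": 0, "dz": 0.2, "wx": 0, "wy": 0, "wz": 0},
    {"dx": 0, "dy": 0, "dz": 0.4, "wx": 0, "wy": 0, "wz": 0},
    {"dx": 0, "dy": 0, "dz": 0.6, "wx": 0, "wy": 0, "wz": 0},
    {"dx": 0, "dy": 0, "dz": 0.8, "wx": 0, "wy": 0, "wz": 0},
    {"dx": 0, "dy": 0, "dz": 1, "wx": 0, "wy": 0, "wz": 0},
    {"dx": 0, "dy": 0, "dz": 1, "wx": 0, "wy": 0, "wz": 0}
  ]
}}

```text
t: 14.65
tool_pos: [0.5952, -0.2385, 0.2073]
eef_rot: [-3.141, -0.0, 1.641]
wrist_force: [-0.3, 0.3, -2.0]
grip_width: 0.145
```

```bash
python3 - <<'E'
from h import *
snap("wrist","wb"); crop("wb",270,370,140,260,5,"wbc"); c=load("wb")
g=cv2.cvtColor(c["image"],cv2.COLOR_RGB2GRAY)
for v in (220,226,238): print(v,g[v,300:338])
print("col",g[200:226,314])
delta([0.5954,-0.2385,0.222],np.radians(94.07))
E
```

```text
220 [114 113 107  74  47  44  45  50  74  95  70  76  88  88  88  88  88  88
  89  88  88  88  89  86  71  59  91 110  66  48  48  49  66 119 146 151
 153 150]
226 [114 112 107  73  49  44  43  50  74  95  79  87  89  89  89  88  89  88
  89  88  88  88  88  88  84  61  90 109  66  48  47  48  61 107 145 150
 152 150]
238 [114 113 109  88  51  43  43  48  74  96  89  88  88  89  87  88  88  88
  88  88  87  88  88  87  88  85  86  94  59  44  42  43  60 107 114 113
 115 113]
col [115 116 115 116 115 115 115 116 113  96  63  48  46  48  59  89  64  53
  80  88  88  89  89  88  89  89]
t 14.70 tcp [ 0.5953 -0.2385  0.2076] [-3.1412e+00 -2.0000e-04  1.6408e+00] shift cm [-0.    0.01 -1.44] turn [-0.02 -0.01 -0.06] F [-0.5 -0.3 -1.5] M [-0.05  0.09  0.01] w 13.9
```

View pics/wbc.png

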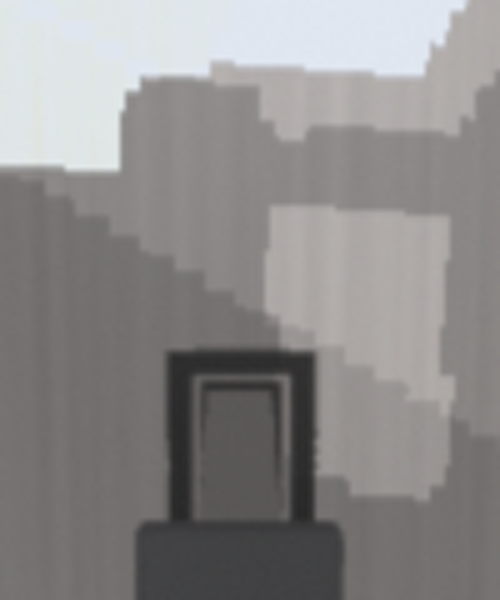

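The stepped tip has entered with no contact force, and gaps are visible on all sides. I continue.

>>> {"name": "play_rows", "arguments": {
  "steps": [
    {"dx": 0, "dy": 0, "dz": 0.2, "wx": 0, "wy": 0, "wz": 0},
    {"dx": 0, "dy": 0, "dz": 0.4, "wx": 0, "wy": 0, "wz": 0},
    {"dx": 0, "dy": 0, "dz": 0.6, "wx": 0, "wy": 0, "wz": 0},
    {"dx": 0, "dy": 0, "dz": 0.8, "wx": 0, "wy": 0, "wz": 0},
    {"dx": 0, "dy": 0, "dz": 1, "wx": 0, "wy": 0, "wz": 0}
  ]
}}

```text
t: 15.2
tool_pos: [0.5954, -0.2385, 0.1976]
eef_rot: [-3.142, -0.0, 1.641]
wrist_force: [-0.9, -0.9, -1.0]
grip_width: 0.148
```

```bash
python3 - <<'E'
from h import *
snap("wrist","wc"); crop("wc",270,370,140,260,5,"wcc"); c=load("wc")
g=cv2.cvtColor(c["image"],cv2.COLOR_RGB2GRAY)
for v in (228,238): print(v,g[v,300:338])
print("col",g[205:230,314])
delta([0.5954,-0.2385,0.172],np.radians(94.07))
E
```

```text
228 [114 110  90  51  44  43  47  66  97  80  63  86  90  90  90  90  90  90
  90  90  90  89  90  89  85  63  85  95  63  49  46  47  66 119 146 151
 153 152]
238 [114 111  90  50  41  42  45  64  96  86  87  88  89  88  89  89  87  88
  89  88  89  89  89  89  88  87  95  96  62  47  45  47  61 113 146 151
 152 151]
col [117 117 116 117 116 116 115  98  64  48  47  46  55  93  95  92  89  89
  89  90  90  89  89  90  90]
t 15.25 tcp [ 0.5952 -0.2385  0.1972] [-3.1410e+00 -4.0000e-04  1.6409e+00] shift cm [-0.01  0.02  2.52] turn [-0.04 -0.02 -0.06] F [ 0.2 -0.2 -1.1] M [-0.1   0.06  0.05] w 13.6
```

View pics/wcc.png

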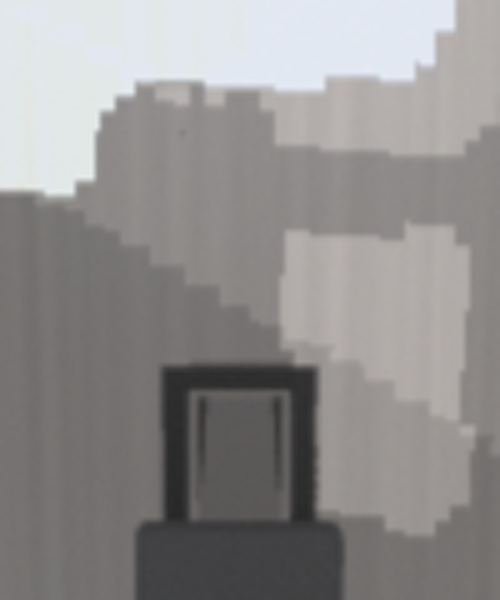

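>>> {"name": "play_rows", "arguments": {
  "steps": [
    {"dx": 0, "dy": 0, "dz": 0.3, "wx": 0, "wy": 0, "wz": 0},
    {"dx": 0, "dy": 0, "dz": 0.6, "wx": 0, "wy": 0, "wz": 0},
    {"dx": 0, "dy": 0, "dz": 0.9, "wx": 0, "wy": 0, "wz": 0},
    {"dx": 0, "dy": 0, "dz": 1.2, "wx": 0, "wy": 0, "wz": 0},
    {"dx": 0, "dy": 0, "dz": 1.5, "wx": 0, "wy": 0, "wz": 0},
    {"dx": 0, "dy": 0, "dz": 1.5, "wx": 0, "wy": 0, "wz": 0}
  ]
}}

```text
t: 15.85
tool_pos: [0.5951, -0.2384, 0.1821]
eef_rot: [-3.141, -0.001, 1.641]
wrist_force: [-0.1, 0.0, -1.6]
grip_width: 0.141
```

```bash
python3 - <<'E'
from h import *
delta([0.5954,-0.2385,0.172],np.radians(94.07))
E
```

```text
t 15.85 tcp [ 0.5951 -0.2384  0.1821] [-3.1406e+00 -5.0000e-04  1.6408e+00] shift cm [-0.01  0.03  1.01] turn [-0.06 -0.03 -0.06] F [-0.1  0.  -1.6] M [-0.14  0.07  0.  ] w 13.4
```

>>> {"name": "play_rows", "arguments": {
  "steps": [
    {"dx": 0, "dy": 0, "dz": 0.3, "wx": 0, "wy": 0, "wz": 0},
    {"dx": 0, "dy": 0, "dz": 0.6, "wx": 0, "wy": 0, "wz": 0},
    {"dx": 0, "dy": 0, "dz": 0.9, "wx": 0, "wy": 0, "wz": 0},
    {"dx": 0, "dy": 0, "dz": 1, "wx": 0, "wy": 0, "wz": 0},
    {"dx": 0, "dy": 0, "dz": 1, "wx": 0, "wy": 0, "wz": 0},
    {"dx": 0, "dy": 0, "dz": 1, "wx": 0, "wy": 0, "wz": 0}
  ]
}}

```text
t: 16.45
tool_pos: [0.5955, -0.2386, 0.1729]
eef_rot: [3.141, 0.0, 1.641]
wrist_force: [0.6, -0.8, -1.3]
grip_width: 0.144
```

```bash
python3 - <<'E'
from h import *
snap("scene","sd"); snap("wrist","wd"); snap("top","td"); crop("sd",220,380,90,240,4.5,"sdc"); crop("wd",170,370,140,300,4,"wdc")
delta([0.5954,-0.2385,0.172],np.radians(94.07))
c=load("wd"); C=cloud(c)
print("roof z",C[228,290:300].round(4)[0],"collar",C[250,317].round(4))
E
```

```text
t 16.60 tcp [ 0.5955 -0.2386  0.1731] [3.1413e+00 2.0000e-04 1.6409e+00] shift cm [ 0.01 -0.01  0.11] turn [ 0.02  0.01 -0.05] F [-1.1 -0.2 -1.4] M [-0.07  0.08  0.01] w 13.7
roof z [ 0.5788 -0.2186  0.0982] collar [ 0.5933 -0.2162  0.1435]
```

View pics/sdc.png

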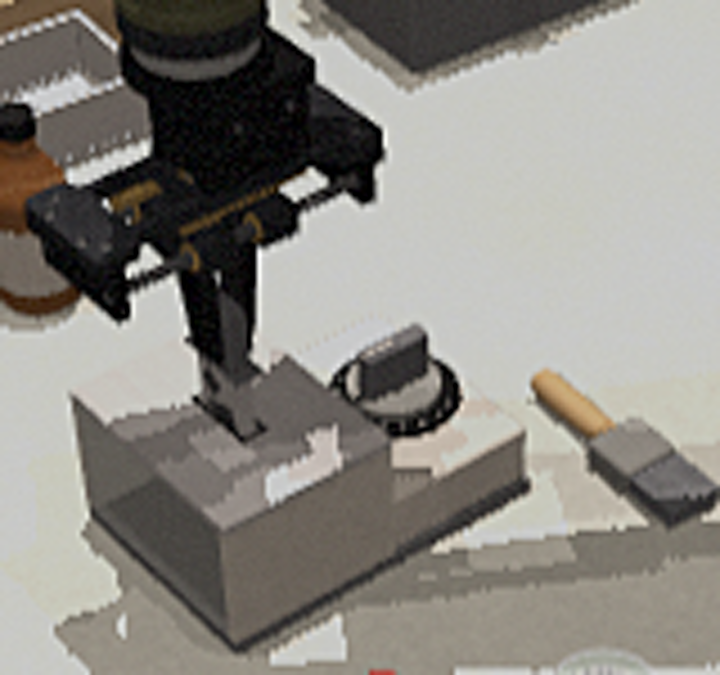

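View pics/wdc.png

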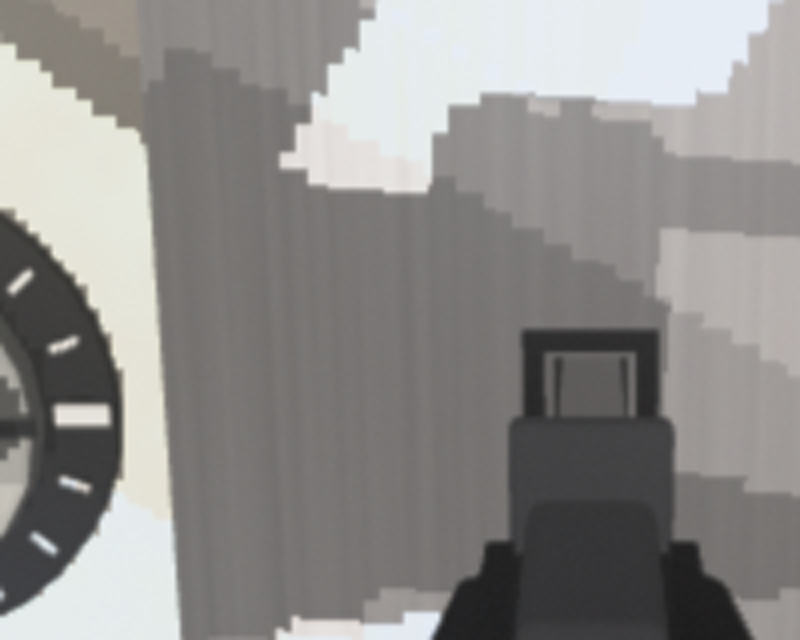

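View pics/sd.png

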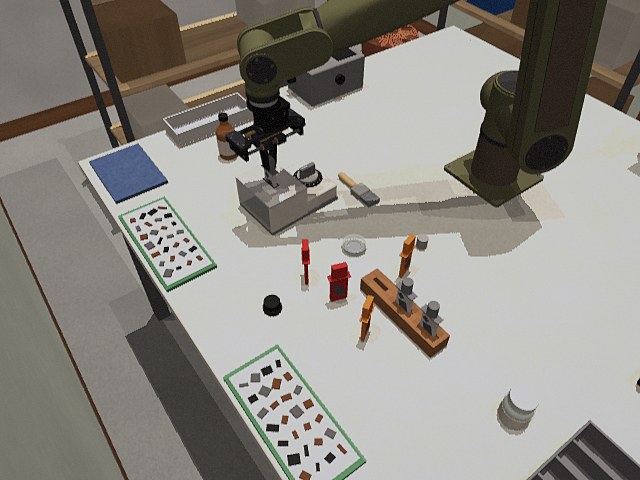

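The blade is in about 39 mm and free (forces ≈ 0). In the wrist crop the dial's index (20,428) looks slightly off the tick (82,415), so I check the dial angle quantitatively.

```bash
python3 - <<'E'
from h import *
crop("wd",60,210,170,320,5,"wdd"); crop("w7",145,250,155,260,6,"w7d")
E
```

```text
(no output)
```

View pics/wdd.png

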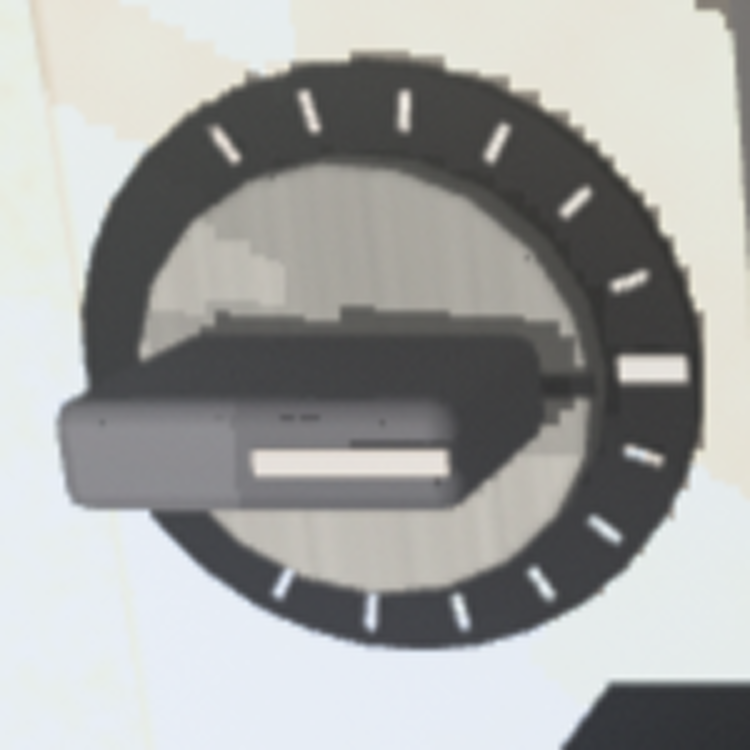

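View pics/w7d.png

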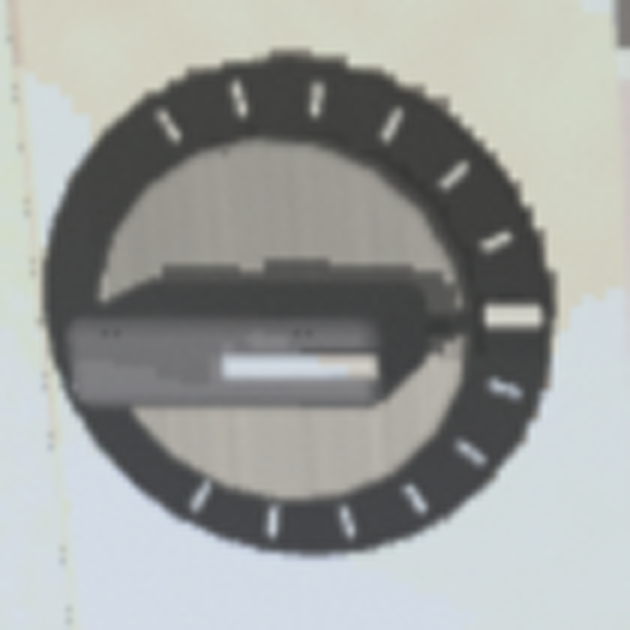

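```bash
python3 - <<'E'
from h import *
for nm,o,L in [("wd",lambda x,y:(60+(x+.5)/5-.5,170+(y+.5)/5-.5),dict(line=[(255,463),(448,463)],edgeT=[(75,403),(445,403)],edgeB=[(80,505),(450,505)],tick=[(617,368),(687,369)],idx=[(545,385),(590,385)])),
              ("w7",lambda x,y:(145+(x+.5)/6-.5,155+(y+.5)/6-.5),dict(line=[(222,367),(376,367)],edgeB=[(80,403),(375,403)],tick=[(485,315),(541,315)],idx=[(425,326),(480,325)]))]:
    c=load(nm)
    for k,(a,b) in L.items():
        z=.052 if k=="tick" else .058 if k=="idx" else .0925
        A,B=ray(c,*o(*a),z),ray(c,*o(*b),z); d=B-A
        print(nm,k,"dir",np.degrees(np.arctan2(d[1],d[0])).round(2),"mid",((A+B)/2*1000).round(1)[:2])
    
E
```

```text
wd line dir 4.04 mid [ 489.2 -246.4]
wd edgeT dir 4.04 mid [ 479.3 -239.9]
wd edgeB dir 4.04 mid [ 479.2 -252.1]
wd tick dir 3.19 mid [ 511.3 -245.3]
wd idx dir 4.04 mid [ 502.1 -246.5]
w7 line dir 4.21 mid [ 488.9 -246.4]
w7 edgeB dir 4.21 mid [ 478.6 -252.5]
w7 tick dir 4.21 mid [ 511.4 -245.1]
w7 idx dir 5.27 mid [ 503.1 -246.2]
```

Dial bar direction is 4.0–4.2° against a reader yaw of 4.1°, so it is at zero and the apparent offset was parallax. I make a final 1 mm lowering and settle.

>>> {"name": "play_rows", "arguments": {
  "steps": [
    {"dx": 0, "dy": 0, "dz": 0.1, "wx": 0, "wy": 0, "wz": 0},
    {"dx": 0, "dy": 0, "dz": 0.1, "wx": 0, "wy": 0, "wz": 0},
    {"dx": 0, "dy": 0, "dz": 0.1, "wx": 0, "wy": 0, "wz": 0},
    {"dx": 0, "dy": 0, "dz": 0.1, "wx": 0, "wy": 0, "wz": 0},
    {"dx": 0, "dy": 0, "dz": 0.1, "wx": 0, "wy": 0, "wz": 0},
    {"dx": 0, "dy": 0, "dz": 0.1, "wx": 0, "wy": 0, "wz": 0}
  ]
}}

```text
t: 17.2
tool_pos: [0.5954, -0.2385, 0.1719]
eef_rot: [3.142, 0.0, 1.641]
wrist_force: [0.5, -0.2, -1.1]
grip_width: 0.147
```

```bash
python3 - <<'E'
from h import *
from cell import arm
snap("wrist","we"); c=load("we"); C=cloud(c)
print("roof",np.median(C[225:240,285:298,2]),"collar",np.median(C[247:256,312:322,2]))
d=delta([0.5954,-0.2385,0.172],np.radians(94.07)); print(np.abs(arm.get_obs()["joint_vel"]).max())
print(arm.close_job())
E
```

```text
roof 0.09992389352202852 collar 0.14317429226114486
t 17.25 tcp [ 0.5954 -0.2385  0.1719] [ 3.1416 -0.      1.6408] shift cm [ 0.   -0.   -0.01] turn [ 0.   -0.   -0.06] F [ 0.1  0.2 -0.1] M [-0.08  0.01  0.01] w 13.6
0.002443963963627533
the job is handed in; nothing more can be done
None
```

I turned the dial from about 0.98 rad to zero, took the flat-handled carrier out of the rack, and lowered its blade about 40 mm through the hood slot. I handed the job in at 17.25 s with the carrier still held.

- **Dial:** the bar direction measured 4.0–4.2° in two views, against a reader yaw of about 4.1°. Single tick and index readings scattered by about 1°. In one wrist picture the index looked off the tick, which I put down to viewing angle.
- **Blade:** measured by depth, the collar top stood about 43 mm above the roof, so the blade is in about 40.5 mm. Its collar is about 39 mm clear of the roof.
- **Free, not jammed:** wrist force was under 1 N with the arm at rest and the grip at 13.6 mm. The gaps either side of the blade looked even in the last close-ups. I could not see the gap at the slot's ends, but there was no sideways force.
- **Alignment:** the position from the first wrist picture and the later close-up disagreed by about 0.7 mm across the slot. I went by the close-up, and the blade entered without contact.
- **Everything else:** the last scene picture shows the other objects where they were.

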